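# Check a bolted tube frame for square with a slide rule and ease it true

### The job

Check the bolted frame on the counter for square with the slide rule. Lay the rule on the counter inside the frame along the diagonal between the far left and near right corners (left and right as seen from the robot), heel snug in one corner, and run the slide out by its thumb knob until its nose presses lightly into the opposite corner, hold it there while you take the reading, then measure the other diagonal the same way. The corner bolts are only nipped up, so finish by gently easing the free near rail sideways, along its length, until both diagonals would read the same within 4 mm (if they already do, leave it); leave the rule lying flat on the counter, let go of everything and do not disturb the other goods.

Things in the scene. Friction and masses are not known exactly. Their poses are not given: they have to be found in the camera images.
- frame: Frame of 25 x 25 mm aluminium tube lying on the counter, outside 302 mm (y) x 242 mm (x), inside 252 x 192 mm, open in the middle. Tube tops at z = 26 mm, corner plates 28, bolt heads 32. Origin: on the counter at the centre of the opening when square; x points from near rail to far rail, y left along the rails. Corner bolts are snug: it racks as a parallelogram and stays where left.
- corner_far_left (a point): Point 8 mm above the counter, 6 mm inside both inner faces of the far left corner: where the centre of a seated rule nose lies. The far rail does not move: two toggle clamps (to 62 mm high, on and beyond it, 60 mm either side of its middle) hold it to an 18 mm high plywood fence. The four corner points form a parallelogram with sides of 240 mm (y) and 180 mm (x); square when both diagonals are equal (300 mm).
- corner_far_right (a point): Point 8 mm above the counter, 6 mm inside both inner faces of the far right corner (fixed): where the centre of a seated rule nose lies.
- corner_near_left (a point): Point 8 mm above the counter, 6 mm inside both inner faces of the near left corner (moves with the near rail): where the centre of a seated rule nose lies. A light press of 2 to 5 N seats it; more than about 15 N along the diagonal may rack the frame.
- corner_near_right (a point): Point 8 mm above the counter, 6 mm inside both inner faces of the near right corner (moves with the near rail): where the centre of a seated rule nose lies.
- near_rail_mid (a point): Middle of the free near rail, half-way up (z = 13 mm). The rail stays parallel to the far rail and shifts along its length (frame y) as the frame racks, up to 13 mm from square either way at the start (diagonals then 20 mm different); 2.5 mm of shift makes 4 mm of difference. Its ends are flat faces 25 mm square, 152 mm from this point along y. About 13 N along y moves it; it does not spring back.
- rule_mid (a point): Slide rule, loose, 0.35 to 0.5 kg: aluminium channel 194 mm long, 24 wide, 16 high, a 12 mm wide black heel nose at one end, a steel slide with a black nose out of the other, a thumb knob on top. This point: on the channel's centre line at half height (8 mm up), near the balance, 131 mm from the heel centre; x points from heel to nose, z up. Grasp across y here; the knob then stands between the fingers.
- heel (a point): Centre of the rounded, slippery plastic heel nose (upright cylinder, radius 6 mm) at the fixed end of the rule, half-way up (8 mm above its underside).
- nose (a point): Centre of the rounded, slippery plastic nose (upright cylinder, radius 6 mm) at the end of the slide, 8 mm above the rule's underside. It moves with the knob, 131 mm from it.
- knob (a point): Centre of the thumb knob: upright dark steel cylinder, 14 mm diameter, 17 to 45 mm above the rule's underside, standing in a slot of the channel and fixed to the slide; straight above point rule_mid when the slide is shut.
- slide (a joint): Reading of the slide in m: 0 shut, 0.062 fully out; heel centre to nose centre = 0.262 + this. Friction of about 0.6 N holds the slide, less than the rule's friction on the counter (2 to 3 N), so the channel stays put while the slide is run out. Starts at 0 to 0.012, short enough to lie in either diagonal.
- valve: Bystander: steel ball valve with hexagon ends, 90 mm long, 60 mm across, green lever on top at 75 mm height. Origin on the counter under its middle; x along its bore, the lever points to +x.
- elbow: Bystander: black plastic 90 degree barbed pipe elbow, 50 mm legs, 48 mm high. Origin on the counter under its bend.
- spanner: Bystander: steel spanner 170 mm long lying on the near left. Origin under its middle.

How it is judged:
By the outcome, as a careful person would: the job done as asked, in the order asked, and still so for the second after the job is handed in, with the robot touching nothing.
It also fails if it takes over 72 s, if anything falls off the work surface, if the arm or the gripper's body presses on something with over 40 N, if the wrist force passes 120 N, or if a joint passes its speed limit or range.

### The arm

A 6-joint arm with a two-finger parallel gripper is mounted at the origin on the work surface. World frame = base frame: x ahead of the robot, y to its left, z up, the work surface at z = 0. Lengths are in mm, angles in rad, forces in N, time in s.
With the tool pointing down it reaches from about 400 to 925 mm from the base axis. Payload 12.5 kg.
Tool frame: the origin (TCP) lies at the very end of the fingers, on their centre line; the grasp point (between the pads) lies 19 mm behind it; z points along the fingers, y is the direction in which the jaws open and shut (so a half turn about z gives the same grasp; the last joint's range is limited). The gripper opens to 95 mm and grips with 3 to 60 N. Pads are 20 mm wide; open, the fingers measure 119 mm over their backs; the gripper's body (75 mm by 180 mm) begins 59 mm behind the grasp point.
Start: joints at [1.239, 0.491, 1.559, -0, 1.092, -0.106], TCP at [139.911, 609.16, 178.361] pointing down, gripper open.
Joint ranges: [-3.1, 3.1], [-0.84, 2.19], [0.05, 2.79], [-1.13, 4.28], [0.06, 2.93], [-2.69, 2.69]. Speed limits (rad/s): [2.22, 2.22, 2.79, 3.14, 3.14, 3.14].

### API

Orientations are given as [roll, pitch, yaw] about the fixed x, y, z axes, in that order (R = Rz(yaw) Ry(pitch) Rx(roll)).
In Python, from cell import env gives the robot as it stands. The module is installed in compiled form; this text tells all that it offers.
- The arm moves only by the tool carry_out, never from a script. Its argument "deltas" is one flat list of numbers, 7 for each row, row after row: the turn, a rotation vector about the tool's x, y, z in rad, then the shift along the tool's x, y, z in cm, then the finger opening in cm, from 0 to 9.51. In form: [wx, wy, wz, x, y, z, gripper, wx, wy, wz, x, y, z, gripper, ...]. A call has 1 to 12 rows; each row is the pose to reach, as a shift and turn from the pose measured when the call began, along the tool's axes at that moment; what a row does not reach only later rows make up. A row lasts 1/10 s, in which the tool goes at most 50 mm and 8.59 degrees, less where a joint would pass 70% of its speed; a pose out of reach is approached as far as the arm can. A call with a gripper value outside its range is refused whole. The fingers move at their own pace and stop on an object; the grip force is fixed at half the most. Time passes only in rows, so rows that repeat a pose let the fingers close. It gives the time, the measured TCP pose, the force and the opening at its end, in the units of the state.
- env.state(): the state, without advancing time (a new reading comes with each control period).
- env.read_camera(name): name is "scene" or "side" or "wrist"; returns a dict with "img" (420x560x3 uint8, red, green, blue), "range_z" (420x560 float32, mm along the optical axis (not along the pixel's ray), 0 where there is no reading), "fov_y" (degrees; the focal length in pixels is half the picture's height over the tangent of half this angle, whatever the lens; pixels are square), "cx", "cy" (the principal point, pixels), "extrinsics" (4x4, takes a point from world to camera coordinates); the wrist camera has in their place "T_tool_cam" (4x4, takes a point from camera to tool coordinates, whose origin is the TCP and whose axes are the flange's). Camera axes: x right, y down, z forward; pixel columns grow to the right and rows downward; lengths in mm; the calibration is good to about 2 mm. The wrist camera is an equidistant fisheye: a pixel r from the principal point sees the ray r / f radians off the axis. A picture is of the moment at which its call begins: read the wrist's pose just before it.
- env.job_done(): hands the job in, once; it reports no verdict.
The state is a dict: "t": time; "joints": joint angles; "qvel": joint speeds; "tau": joint torques, N m; "eef_pos": TCP position; "tcp_rot": TCP orientation; "ft_force": force on the tool from outside, world axes, zero at the start; "moment": the same for the moment, N m; "opening": opening from 0.0 (shut) to 1.0 (fully open).
Only numpy, scipy, OpenCV 4.12 (cv2) and the standard library are available. Lean on these libraries where they do the work, as an engineer would, in place of code of your own. Each camera call takes 0.05 s, during which the arm holds its last target. There are 200 camera calls.

## Working session

There is one attempt and no reset: what is moved stays moved. The work goes in short steps, Python scripts to look and compute and a tool call to move; the robot and the scene stay as the last step left them, time stands still between calls to the robot, and variables do not carry over. Pictures are saved under pics/ and viewed, about 8 in all and at most 12, crops included, and the job is handed in when it is done.

Besides the shell and the picture viewer there is one more tool, called by a JSON object that holds its "op" and its "data", one argument or row to a line. carry_out: Moves the arm, as the interface text tells. Its arguments: {"type":"object","properties":{"deltas":{"type":"array","items":{"type":"number"}}},"required":["deltas"]}

```bash
mkdir -p pics
cat > h.py <<'E'
import numpy as np, cv2
from cell import env
from scipy.spatial.transform import Rotation as R
def save(img,name,crop=None,s=1):
    if crop: x0,y0,x1,y1=crop; img=img[y0:y1,x0:x1]
    img=cv2.resize(img,None,fx=s,fy=s,interpolation=cv2.INTER_CUBIC)
    cv2.imwrite('pics/'+name,img[:,:,::-1])
def ray(c,u,v,st=None):
    f=210/np.tan(np.radians(c['fov_y'])/2)
    if 'extrinsics' in c:
        E=c['extrinsics']; d=np.array([(u-c['cx'])/f,(v-c['cy'])/f,1.]); Rm=E[:3,:3].T
        return -Rm@E[:3,3], Rm@d
    T=c['T_tool_cam']; a=np.array([u-c['cx'],v-c['cy']]); r=np.hypot(*a)+1e-9; th=r/f
    d=np.array([*(a/r*np.sin(th)),np.cos(th)])
    Rt=R.from_euler('xyz',st['tcp_rot']).as_matrix()
    return Rt@T[:3,3]+st['eef_pos'], Rt@T[:3,:3]@d
def atz(c,u,v,z,st=None):
    o,d=ray(c,u,v,st); return (o+d*(z-o[2])/d[2]).round(1)
E
python3 - <<'E'
from h import *
s=env.state();print(s)
for n in ('scene','side','wrist'):
    c=env.read_camera(n);save(c['img'],n+'0.png',s=1.4)
    print(n,c['fov_y'],c['cx'],c['cy'],c.get('extrinsics',c.get('T_tool_cam')).round(3).tolist())
    np.savez(n+'0.npz',**c)
E
```

```text
{'t': 0.0, 'joints': array([ 1.23940648e+00,  4.91576334e-01,  1.55949410e+00, -2.56084024e-05,
        1.09169893e+00, -1.05602856e-01]), 'qvel': array([-1.47858213e-03,  6.99561085e-05,  1.86744971e-03,  4.84002194e-04,
        2.47066071e-03, -3.64284532e-05]), 'tau': array([-1.03343998e-03, -6.12629914e+01, -2.58183807e+01,  6.92420569e-02,
        4.81976126e-02, -1.18487928e-04]), 'eef_pos': array([139.80629985, 608.84579001, 177.73598125]), 'tcp_rot': array([-3.14042011e+00, -1.01448105e-04,  2.91581743e+00]), 'ft_force': array([-0.22865466,  0.27444399, -0.28247696]), 'moment': array([-0.05500152,  0.0177011 ,  0.022697  ]), 'opening': 0.9998367849608456}
scene 44.53483923167329 276.8742995132249 210.84513550993964 [[0.207, 0.978, 0.002, -101.938], [0.845, -0.178, -0.504, -429.554], [-0.492, 0.106, -0.864, 1386.018], [0.0, 0.0, 0.0, 1.0]]
side 47.7393778272235 282.28135308276205 205.0307265216266 [[0.947, -0.322, 0.009, -498.703], [-0.185, -0.565, -0.804, 126.529], [0.264, 0.759, -0.595, 1170.173], [0.0, 0.0, 0.0, 1.0]]
wrist 65.70646984690485 280.2859465883682 208.59690467408524 [[-0.001, -0.958, -0.288, 81.623], [1.0, -0.001, 0.001, 0.369], [-0.001, -0.288, 0.958, -205.213], [0.0, 0.0, 0.0, 1.0]]
```

View pics/scene0.png

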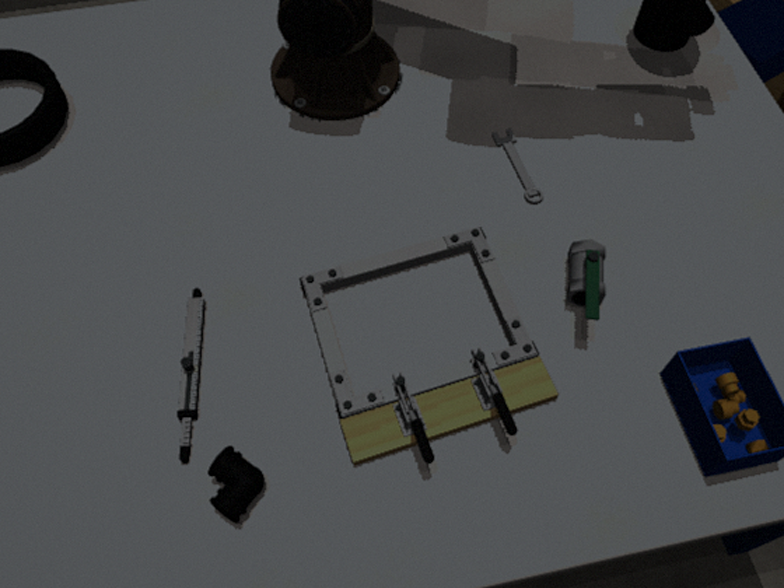

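View pics/side0.png

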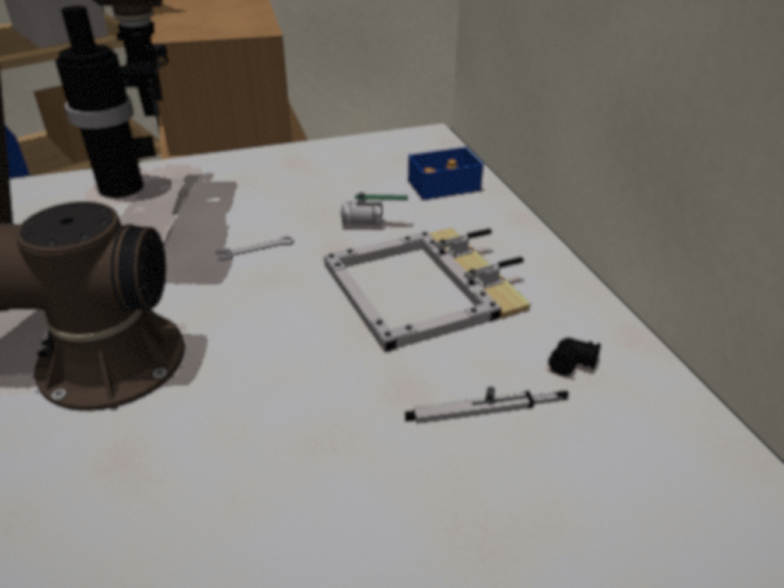

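The scene view shows the rule on the robot's right: heel at (197,293), knob at (188,358), nose at (185,455). The frame's outer corners are near (302,278), (485,230), (538,352) and (343,412). The valve is at (588,272), the elbow at (237,485) and the spanner is behind the near left corner. In the side view nothing blocks the rule or the frame.

Run:
```python
from h import *
c=dict(np.load('scene0.npz'))
for n,u,v,z in [('heel',197,292,14),('knobtop',187,356,45),('nose',185,455,14),('NR bolt',310,279,32),('NL bolt',476,233,32),('FL bolt',527,349,32),('FR bolt',348,405,32),('valve',588,272,40),('elbow',240,480,30),('NRo',301,278,26),('NLo',486,229,26)]:
    print(n,atz(c,u/1.4,v/1.4,z))
```

```text
heel [ 448.5 -295.1   14. ]
knobtop [ 572.8 -311.9   45. ]
nose [ 707.6 -331.2   14. ]
NR bolt [ 472.5 -118.9   32. ]
NL bolt [441.4 156.4  32. ]
FL bolt [657.1 174.1  32. ]
FR bolt [688.9 -98.6  32. ]
valve [553.4 304.   40. ]
elbow [ 763.  -258.4   30. ]
NRo [ 464.1 -132.3   26. ]
NLo [433.2 176.2  26. ]
```

```bash
cat >> h.py <<'E'
def plan(x,y,z,yaw):
    s=env.state(); Rc=R.from_euler('xyz',s['tcp_rot']); Rt=R.from_euler('xyz',[np.pi,0,yaw])
    w=(Rc.inv()*Rt).as_rotvec(); d=Rc.inv().apply(np.array([x,y,z])-s['eef_pos'])/10
    print('t',round(s['t'],2),'rot',w.round(4),'cm',d.round(3))
def st():
    s=env.state(); print(round(s['t'],2),s['eef_pos'].round(2),s['tcp_rot'].round(4),'F',s['ft_force'].round(2),'M',s['moment'].round(2),'op',round(s['opening']*95.1,1),'q',s['joints'].round(2)); return s
E
python3 - <<'E'
from h import *
plan(470,250,220,1.4)
E
```

```text
t 0.15 rot [-7.0000e-04  6.0000e-04  1.5158e+00] cm [-40.215 -27.594  -4.191]
```

{"op": "carry_out", "data": {
  "deltas": [0, 0, 1.516, -40.2, -27.6, -4.2, 9.5, 0, 0, 1.516, -40.2, -27.6, -4.2, 9.5, 0, 0, 1.516, -40.2, -27.6, -4.2, 9.5, 0, 0, 1.516, -40.2, -27.6, -4.2, 9.5, 0, 0, 1.516, -40.2, -27.6, -4.2, 9.5, 0, 0, 1.516, -40.2, -27.6, -4.2, 9.5, 0, 0, 1.516, -40.2, -27.6, -4.2, 9.5, 0, 0, 1.516, -40.2, -27.6, -4.2, 9.5, 0, 0, 1.516, -40.2, -27.6, -4.2, 9.5, 0, 0, 1.516, -40.2, -27.6, -4.2, 9.5, 0, 0, 1.516, -40.2, -27.6, -4.2, 9.5]
}}

```text
t: 1.25
eef_pos: [472.6, 247.0, 220.2]
tcp_rot: [3.141, 0.001, 1.391]
ft_force: [0.2, 0.6, 0.1]
opening: 1.0
```

Run:
```python
from h import *
st()
plan(570,-312,230,-0.138)
```

```text
1.25 [472.57 246.98 220.17] [3.1409e+00 9.0000e-04 1.3905e+00] F [0.23 0.61 0.12] M [-0.1   0.13  0.02] op 95.1 q [ 0.36  0.32  1.73 -0.    1.1   0.54]
t 1.25 rot [1.3000e-03 2.0000e-04 1.5285e+00] cm [-53.246  19.608  -0.92 ]
```

Run:
```python
from h import *
plan(610,30,250,0.116)
```

```text
t 1.25 rot [1.2000e-03 3.0000e-04 1.2745e+00] cm [-18.885  17.413  -2.953]
```

{"op": "carry_out", "data": {
  "deltas": [0.001, 0, 1.2745, -18.9, 17.4, -2.95, 9.5, 0.001, 0, 1.2745, -18.9, 17.4, -2.95, 9.5, 0.001, 0, 1.2745, -18.9, 17.4, -2.95, 9.5, 0.001, 0, 1.2745, -18.9, 17.4, -2.95, 9.5, 0.001, 0, 1.2745, -18.9, 17.4, -2.95, 9.5, 0.001, 0, 1.2745, -18.9, 17.4, -2.95, 9.5, 0.001, 0, 1.2745, -18.9, 17.4, -2.95, 9.5, 0.001, 0, 1.2745, -18.9, 17.4, -2.95, 9.5, 0.001, 0, 1.2745, -18.9, 17.4, -2.95, 9.5, 0.001, 0, 1.2745, -18.9, 17.4, -2.95, 9.5, 0.001, 0, 1.2745, -18.9, 17.4, -2.95, 9.5]
}}

```text
t: 2.35
eef_pos: [609.7, 30.4, 249.8]
tcp_rot: [3.141, 0.0, 0.12]
ft_force: [-0.7, 0.5, 0.1]
opening: 1.0
```

Run:
```python
from h import *
s=st(); c=env.read_camera('wrist'); np.savez('w1.npz',**c,**{k:s[k] for k in('eef_pos','tcp_rot')}); save(c['img'],'w1.png',s=1.42)
plan(570,-312,200,-0.138)
```

```text
2.35 [609.67  30.4  249.83] [3.1413e+00 5.0000e-04 1.1970e-01] F [-0.74  0.53  0.08] M [-0.09  0.18  0.03] op 95.1 q [-0.06  0.41  1.5  -0.    1.23  1.39]
t 2.4 rot [0.0003 0.0003 0.2574] cm [-8.019 33.513  4.999]
```

View pics/w1.png

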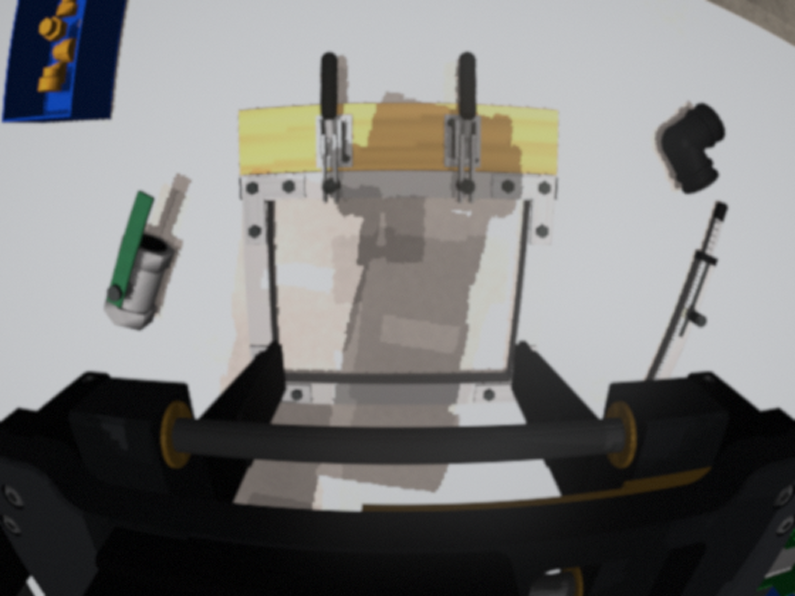

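Wrist view from above: the far rail bolts are at (252,187), (289,186), (508,186) and (545,187), and the side rail bolts at (255,231) and (542,231). The near rail's inner bolts are at (296,394) and (489,394). The gripper hides the near corners. I'll convert these points, then go to the rule.

Run:
```python
from h import *
c=dict(np.load('w1.npz'))
for n,u,v,z in [('FL',252,187,32),('FLi',289,186,32),('FRi',508,186,32),('FR',545,187,32),('FLs',255,231,32),('FRs',542,231,32),('NLi',296,394,32),('NRi',489,394,32),('knobtop',698,319,45),('nose',721,207,14),('FLin',272,200,24),('FRin',523,200,24)]:
    p=atz(c,u/1.42,v/1.42,z,c); a=.116; q=p[:2]-[565,28]
    print(n,p, (q@[np.cos(a),np.sin(a)]).round(1),(q@[-np.sin(a),np.cos(a)]).round(1))
```

```text
FL [654.2 174.7  32. ] 105.6 135.4
FLi [657.9 138.6  32. ] 105.1 99.1
FRi [682.  -62.6  32. ] 105.7 -103.5
FR [687.  -98.6  32. ] 106.5 -139.9
FLs [612.4 168.9  32. ] 63.4 134.5
FRs [ 645.  -102.8   32. ] 64.3 -139.2
NLi [443.9 120.1  32. ] -109.6 105.5
NRi [468.7 -82.3  32. ] -108.4 -98.4
knobtop [ 581.4 -305.8   45. ] -22.3 -333.5
nose [ 707.8 -327.1   14. ] 100.7 -369.2
FLin [642.5 156.1  24. ] 91.8 118.3
FRin [670.9 -81.3  24. ] 92.5 -120.8
```

{"op": "carry_out", "data": {
  "deltas": [0, 0, 0.257, -8.0, 33.5, 5.0, 9.5, 0, 0, 0.257, -8.0, 33.5, 5.0, 9.5, 0, 0, 0.257, -8.0, 33.5, 5.0, 9.5, 0, 0, 0.257, -8.0, 33.5, 5.0, 9.5, 0, 0, 0.257, -8.0, 33.5, 5.0, 9.5, 0, 0, 0.257, -8.0, 33.5, 5.0, 9.5, 0, 0, 0.257, -8.0, 33.5, 5.0, 9.5, 0, 0, 0.257, -8.0, 33.5, 5.0, 9.5, 0, 0, 0.257, -8.0, 33.5, 5.0, 9.5, 0, 0, 0.257, -8.0, 33.5, 5.0, 9.5]
}}

```text
t: 3.4
eef_pos: [570.4, -310.8, 200.2]
tcp_rot: [3.141, 0.0, -0.136]
ft_force: [-0.8, 0.4, -0.5]
opening: 1.002
```

Run:
```python
from h import *
s=st(); c=env.read_camera('wrist'); np.savez('w2.npz',**c,**{k:s[k] for k in('eef_pos','tcp_rot')}); save(c['img'],'w2.png',s=1.42)
```

```text
3.4 [ 570.41 -310.8   200.18] [ 3.1415e+00  2.0000e-04 -1.3590e-01] F [-0.79  0.41 -0.46] M [-0.06  0.24 -0.  ] op 95.3 q [-0.6   0.51  1.47 -0.    1.17  1.11]
```

View pics/w2.png

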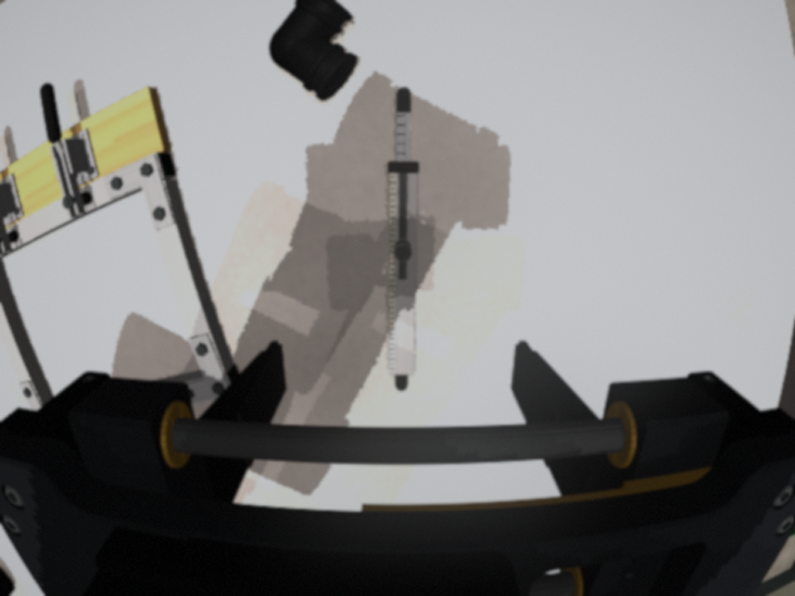

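The rule fills the middle of the view: heel at (401,382), knob top at (403,246), band at (403,167), nose at (403,98). The rule is well centred between the fingers.

Run:
```python
from h import *
c=dict(np.load('w2.npz'))
P={}
for n,u,v,z in [('heel',401.5,382,16),('nose',403.5,97,14),('knobtop',402.5,246,45)]:
    P[n]=atz(c,u/1.42,v/1.42,z,c); print(n,P[n])
d=P['nose']-P['heel'];L=np.hypot(*d[:2]);yaw=np.arctan2(d[1],d[0]);u=d/L;print(L,yaw)
m=P['heel'][:2]+u[:2]*131;print('mid',m,'knob along',(P['knobtop']-P['heel'])[:2]@u[:2])
plan(m[0],m[1],90,yaw); plan(m[0],m[1],3,yaw)
```

```text
heel [ 450.8 -296.9   16. ]
nose [ 704.9 -333.1   14. ]
knobtop [ 584.5 -315.5   45. ]
256.66563852607925 -0.1415113584416819
mid [ 580.49051951 -315.37617791] knob along 134.98686539795483
t 3.45 rot [ 0.0003 -0.0001  0.006 ] cm [ 1.049  0.343 11.039]
t 3.45 rot [ 0.0003 -0.0001  0.006 ] cm [ 1.048  0.34  19.739]
```

{"op": "carry_out", "data": {
  "deltas": [0, 0, 0.006, 1.0, 0.34, 5, 7, 0, 0, 0.006, 1.0, 0.34, 10, 6, 0, 0, 0.006, 1.0, 0.34, 14, 5, 0, 0, 0.006, 1.0, 0.34, 17, 5, 0, 0, 0.006, 1.0, 0.34, 18.7, 5, 0, 0, 0.006, 1.0, 0.34, 19.7, 5, 0, 0, 0.006, 1.0, 0.34, 19.7, 5, 0, 0, 0.006, 1.0, 0.34, 19.7, 2, 0, 0, 0.006, 1.0, 0.34, 19.7, 1.5, 0, 0, 0.006, 1.0, 0.34, 19.7, 1.5, 0, 0, 0.006, 1.0, 0.34, 19.7, 1.5, 0, 0, 0.006, 1.0, 0.34, 19.7, 1.5]
}}

```text
t: 4.65
eef_pos: [580.1, -315.5, 3.8]
tcp_rot: [3.141, -0.001, -0.142]
ft_force: [-0.9, -0.5, 0.1]
opening: 0.184
```

Run:
```python
from h import *
s=st(); c=env.read_camera('wrist'); np.savez('w3.npz',**c,**{k:s[k] for k in('eef_pos','tcp_rot')}); save(c['img'],'w3.png',s=1.42)
```

```text
4.65 [ 580.13 -315.46    3.76] [ 3.141e+00 -6.000e-04 -1.416e-01] F [-0.94 -0.48  0.14] M [-0.03  0.18 -0.03] op 17.5 q [-0.6   0.74  1.61 -0.    0.79  1.11]
```

View pics/w3.png

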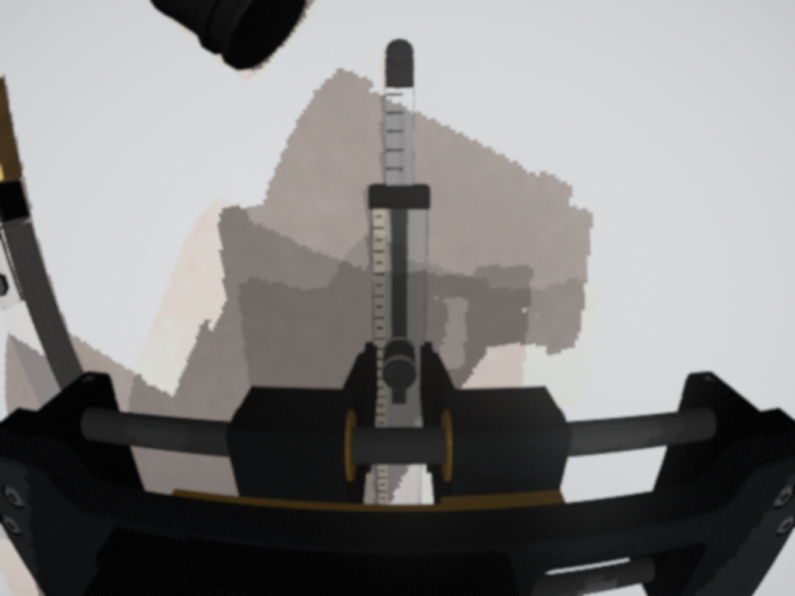

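The knob top is at (399,372), seated between the closed fingers. The band is at (399,196) and the nose at (399,50), with the rule straight along the tool. The opening reads 17.5 mm where the channel should give 24, so I'll close on it and see whether it has stopped.

{"op": "carry_out", "data": {
  "deltas": [0, 0, 0, 0, 0, 0, 0.5, 0, 0, 0, 0, 0, 0, 0.5, 0, 0, 0, 0, 0, -2.0, 0.5, 0, 0, 0, 0, 0, -4.0, 0.5, 0, 0, 0, 0, 0, -4.0, 0.5]
}}

```text
t: 5.2
eef_pos: [580.9, -315.9, 45.5]
tcp_rot: [3.14, -0.003, -0.142]
ft_force: [0.8, -0.2, -4.5]
opening: 0.128
```

Run:
```python
from h import *
s=st(); c=env.read_camera('side'); save(c['img'],'s1.png',(240,180,460,345),3.5)
w=dict(np.load('w3.npz'))
for n,u,v,z in [('nose',399,50,14),('knob',399,374,45),('band',399,187,16)]: print(n,atz(w,u/1.42,v/1.42,z,w))
```

```text
5.2 [ 580.95 -315.93   45.48] [ 3.1398 -0.0033 -0.1416] F [ 0.75 -0.2  -4.45] M [-0.07  0.1   0.04] op 12.1 q [-0.6   0.68  1.59 -0.    0.87  1.11]
nose [ 708.5 -333.6   14. ]
knob [ 580.5 -315.3   45. ]
band [ 650.4 -325.3   16. ]
```

View pics/s1.png

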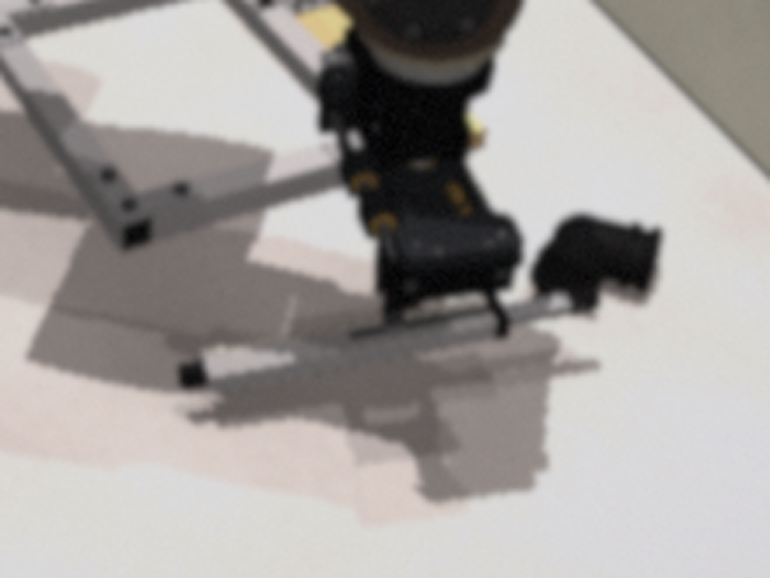

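The heel at (190,375) is clear of its shadow and the force is -4.45 N, so the rule is lifted and roughly level. The opening now reads 12 mm. I need to see whether the fingers hold the channel or the knob.

Run:
```python
from h import *
s=st(); c=env.read_camera('wrist'); np.savez('w4.npz',**c,**{k:s[k] for k in('eef_pos','tcp_rot')}); save(c['img'],'w4.png',(180,0,380,360),2.2/1.4)
save(np.hstack([np.load('w3.npz')['img'][200:320,200:360],c['img'][200:320,200:360]]),'cmp.png',s=2.4)
```

```text
5.25 [ 580.26 -315.48   43.96] [ 3.1406e+00 -1.4000e-03 -1.4160e-01] F [ 0.03 -0.6  -5.67] M [-0.06  0.17 -0.01] op 12.2 q [-0.6   0.69  1.59 -0.    0.86  1.11]
```

View pics/cmp.png

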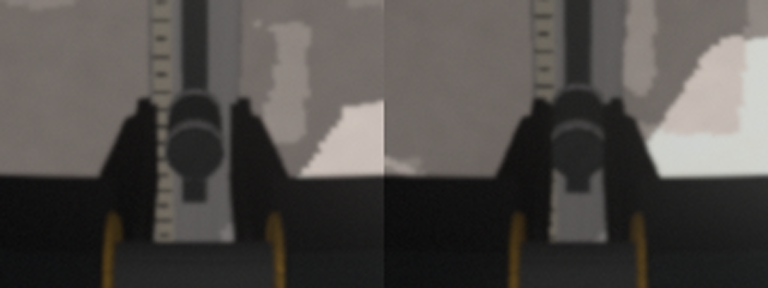

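Run:
```python
from h import *
for f in('w3','w4'):
    w=dict(np.load(f+'.npz')); 
    for (u,v) in [(281,60),(281,120),(290,160),(281,35),(281,265)]:
        z=w['range_z'][v,u]; 
        # fisheye: z along axis
        fl=210/np.tan(np.radians(w['fov_y'])/2); a=np.array([u-w['cx'],v-w['cy']]); r=np.hypot(*a); th=r/fl
        p=np.array([*(a/r*np.tan(th)),1])*z; T=w['T_tool_cam']; print(f,u,v,z,(T[:3,:3]@p+T[:3,3]).round(1))
```

```text
w3 281 60 179.3674 [ 1.145e+02 -1.000e-01 -8.000e+00]
w3 281 120 190.29805 [77.8 -0.1 -7.7]
w3 290 160 193.65717 [ 53.9   5.3 -11.4]
w3 281 35 172.88339 [ 1.298e+02 -1.000e-01 -1.020e+01]
w3 281 265 182.81343 [ -1.6  -0.2 -39.5]
w4 281 60 171.67336 [ 1.131e+02 -1.000e-01 -1.650e+01]
w4 281 120 185.81935 [ 77.9  -0.1 -12.3]
w4 290 160 190.19786 [ 54.4   5.2 -14.9]
w4 281 35 165.2423 [ 1.277e+02 -1.000e-01 -1.880e+01]
w4 281 265 182.29121 [ -1.3  -0.2 -40. ]
```

The gap between the fingers is now about the knob's width. The depth image shows the knob at its old height in the tool and the nose about 4° up. So the rule is held, with some give in pitch. I'll carry it to the first diagonal with the heel going to the near right corner, and tilt the tool to compensate.

```bash
cat >> h.py <<'E'
A=.118; O=np.array([563.8,25.6])
def W(fx,fy): return O+[np.cos(A)*fx-np.sin(A)*fy, np.sin(A)*fx+np.cos(A)*fy]
def plan2(xy,z,yaw,tilt=0):
    s=env.state(); Rc=R.from_euler('xyz',s['tcp_rot']); Rt=R.from_euler('xyz',[np.pi,0,yaw])*R.from_rotvec([0,-tilt,0])
    print('rot',(Rc.inv()*Rt).as_rotvec().round(4),'cm',(Rc.inv().apply(np.array([*xy,z])-s['eef_pos'])/10).round(3))
E
python3 - <<'E'
from h import *
NR=W(-90,-114.5);FL=W(90,120);d=FL-NR;yaw=np.arctan2(d[1],d[0]);u=d/np.hypot(*d);print(NR,FL,yaw,u)
p=NR+139*u;print(p)
plan2([575,-150],110,0.5,.06);plan2(p,110,yaw,.06)
E
```

```text
[487.90552059 -98.6991472 ] [639.04698447 155.36090061] 1.034131946965148 [0.51127215 0.85941887]
[558.97234893  20.76007559]
rot [-0.0191 -0.0578 -0.6414] cm [ -2.801 -16.281  -6.705]
rot [-0.0352 -0.0527 -1.1754] cm [ -6.798 -32.96   -6.707]
```

{"op": "carry_out", "data": {
  "deltas": [0, 0, 0, 0, 0, -3.5, 0.5, 0, 0, -0.1, 0, 0, -6.7, 0.5, -0.01, -0.02, -0.25, -1, -4, -6.7, 0.5, -0.012, -0.04, -0.4, -2, -8, -6.7, 0.5, -0.016, -0.058, -0.55, -2.5, -12.5, -6.7, 0.5, -0.019, -0.058, -0.7, -3.2, -17, -6.7, 0.5, -0.025, -0.056, -0.85, -4, -21, -6.7, 0.5, -0.03, -0.055, -1.0, -5, -25, -6.7, 0.5, -0.033, -0.054, -1.1, -6, -29, -6.7, 0.5, -0.035, -0.053, -1.175, -6.8, -33, -6.7, 0.5, -0.035, -0.053, -1.175, -6.8, -33, -6.7, 0.5, -0.035, -0.053, -1.175, -6.8, -33, -6.7, 0.5]
}}

```text
t: 6.5
eef_pos: [558.5, 22.1, 108.8]
tcp_rot: [-3.14, 0.061, 1.035]
ft_force: [0.2, 0.8, -4.8]
opening: 0.125
```

Run:
```python
from h import *
s=st(); c=env.read_camera('wrist'); np.savez('w5.npz',**c,**{k:s[k] for k in('eef_pos','tcp_rot')}); save(c['img'],'w5.png',s=1.42)
plan2([559,20.8],60,1.034,.06);plan2([559,20.8],6,1.034,.06)
```

```text
6.5 [558.48  22.14 108.83] [-3.1398  0.0608  1.0355] F [ 0.2   0.76 -4.78] M [ 0.11 -0.04  0.06] op 11.9 q [-0.05  0.49  1.77 -0.07  0.91  0.53]
rot [-0.0014  0.0008  0.    ] cm [0.275 0.053 4.891]
rot [-0.0014  0.0008  0.    ] cm [ 0.603  0.061 10.281]
```

View pics/w5.png

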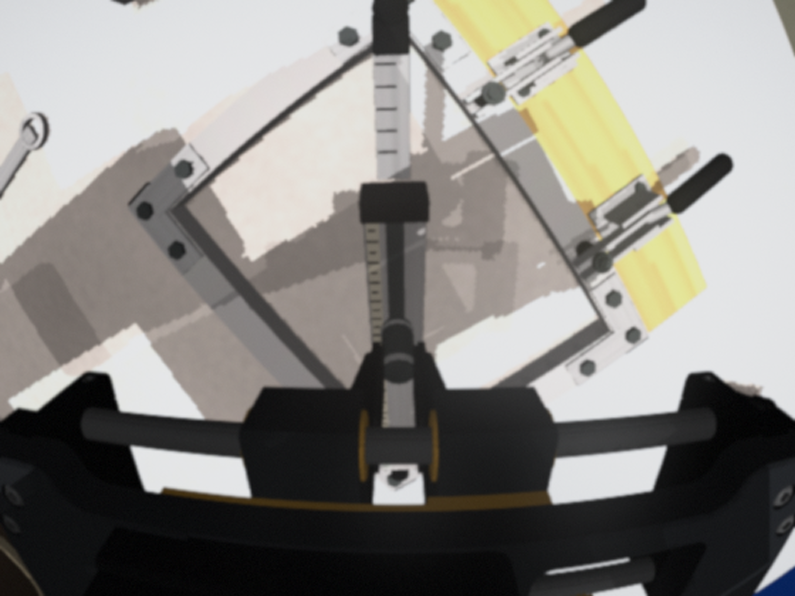

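The rule hangs over the diagonal, nose end at the top (393,25), with the far left corner just beyond it. The corner's bolts are at (348,37) and (441,41). The rule looks pitched nose up, so I'll measure that from depth.

```bash
cat >> h.py <<'E'
def pt(w,u,v):
    z=float(np.median(w['range_z'][v-1:v+2,u-1:u+2])); fl=210/np.tan(np.radians(w['fov_y'])/2); a=np.array([u-w['cx'],v-w['cy']]); r=np.hypot(*a)+1e-9
    p=np.array([*(a/r*np.tan(r/fl)),1])*z; T=w['T_tool_cam']; return (T[:3,:3]@p+T[:3,3]).round(1)
E
python3 - <<'E'
from h import *
w=dict(np.load('w5.npz'))
for (u,v) in [(278,10),(272,60),(272,100),(278,140),(296,170),(296,200),(281,255),(281,245)]: print(u,v,pt(w,u,v))
E
```

```text
278 10 [130.1  -1.1 -60.2]
272 60 [108.3  -4.  -48.8]
272 100 [ 89.2  -4.3 -40.5]
278 140 [ 68.5  -1.3 -36. ]
296 170 [ 51.3   8.5 -28.5]
296 200 [ 32.    9.1 -20.4]
281 255 [  5.7   0.2 -40.4]
281 245 [  8.7   0.2 -33.2]
```

The rule has swung about 0.38 rad, so the pads hold the knob as a pivot. I'll use that: lay it down inside the frame with the heel touching first. Then I'll regrip the knob higher, push back to shut the slide and seat the heel, and run out to the nose. The tool's travel is then the reading.

Run:
```python
from h import *
for z in (48,25,6): plan2([559,20.8],z,1.034,0)
```

```text
rot [-0.0014  0.0608 -0.    ] cm [0.348 0.055 6.089]
rot [-0.0014  0.0608 -0.    ] cm [0.488 0.058 8.385]
rot [-0.0014  0.0608 -0.    ] cm [ 0.603  0.061 10.281]
```

{"op": "carry_out", "data": {
  "deltas": [0, 0.03, 0, 0.2, 0.05, 3, 0.5, 0, 0.06, 0, 0.35, 0.055, 5.5, 0.5, 0, 0.06, 0, 0.4, 0.055, 6.5, 0.5, 0, 0.06, 0, 0.45, 0.06, 7.3, 0.5, 0, 0.06, 0, 0.5, 0.06, 8.1, 0.5, 0, 0.06, 0, 0.55, 0.06, 8.8, 0.5, 0, 0.06, 0, 0.6, 0.06, 9.5, 0.5, 0, 0.06, 0, 0.6, 0.06, 10.0, 0.5, 0, 0.06, 0, 0.6, 0.06, 10.2, 0.5, 0, 0.06, 0, 0.6, 0.06, 10.2, 0.5]
}}

```text
t: 7.55
eef_pos: [561.1, 20.8, 10.0]
tcp_rot: [3.138, -0.002, 1.034]
ft_force: [-4.0, -0.3, 30.1]
opening: 0.135
```

Run:
```python
from h import *
s=st(); c=env.read_camera('wrist'); np.savez('w6.npz',**c,**{k:s[k] for k in('eef_pos','tcp_rot')}); save(c['img'],'w6.png',s=1.42)
w=c
for (u,v) in [(278,10),(272,60),(272,100),(278,140),(296,170),(296,200),(281,255),(281,262)]: print(u,v,pt(w,u,v))
```

```text
7.55 [561.1   20.8    9.97] [ 3.1377e+00 -1.6000e-03  1.0343e+00] F [-4.03 -0.31 30.11] M [-0.09  0.97 -0.06] op 12.8 q [-0.08  0.63  1.87 -0.    0.64  0.46]
278 10 [153.6  -1.6  11.3]
272 60 [116.2  -5.3  -0.7]
272 100 [90.7 -5.2 -2.4]
278 140 [65.9 -1.6 -4.4]
296 170 [44.2 10.4 11.6]
296 200 [ 29.7   9.5 -12.2]
281 255 [  6.6   0.2 -42.4]
281 262 [  3.1   0.2 -44.1]
```

View pics/w6.png

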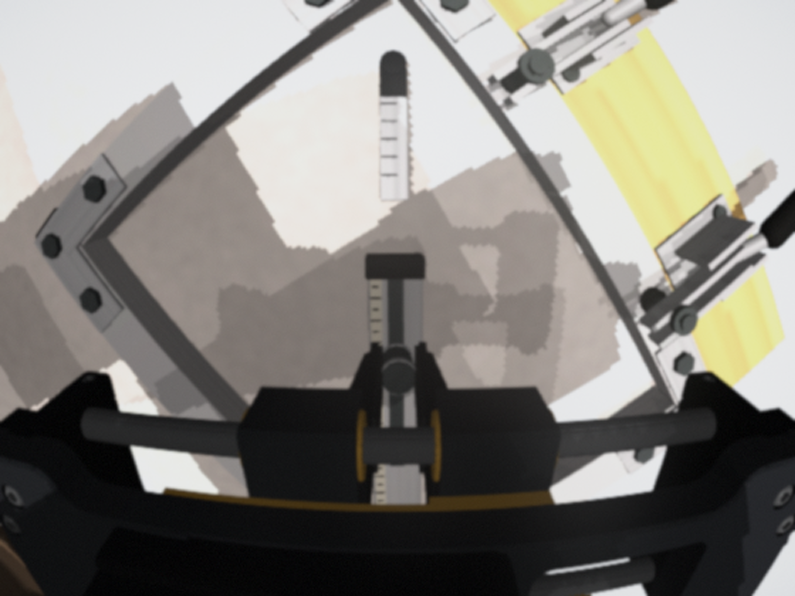

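The nose end (393,65) is down inside the opening, but the band has slid back to (395,265). The channel ran down the slide and the heel is sitting on the near right corner, which accounts for the 30 N. I'll lift at once, then check how the fingers really sat on the channel.

{"op": "carry_out", "data": {
  "deltas": [0, 0, 0, 0, 0, -2, 0.5, 0, 0, 0, 0, 0, -5, 0.5, 0, 0, 0, 0, 0, -8, 0.5, 0, 0, 0, 0, 0, -11, 0.5, 0, 0, 0, 0, 0, -13, 0.5, 0, 0, 0, 0, 0, -13, 0.5]
}}

```text
t: 8.2
eef_pos: [561.8, 20.9, 142.4]
tcp_rot: [3.133, -0.004, 1.035]
ft_force: [0.8, -0.3, -4.2]
opening: 0.13
```

Run:
```python
from h import *
st()
for f in ('w3','w4'):
    w=dict(np.load(f+'.npz')); print(f)
    for v in (240,246,252,258,264,270,276,290):
        row=[]
        for u in range(240,322,5):
            p=pt(w,u,v); row.append('%.0f,%.0f,%.0f'%tuple(p))
        print(v,' '.join(row))
c=env.read_camera('wrist'); np.savez('w7.npz',**c); save(c['img'],'w7.png',s=1.42)
for v in range(5,270,15): print(v,pt(c,272,v),pt(c,281,v))
```

```text
8.2 [561.78  20.94 142.44] [ 3.1332 -0.0037  1.0346] F [ 0.82 -0.34 -4.24] M [ 0.01 -0.01 -0.02] op 12.3 q [-0.08  0.44  1.76 -0.    0.93  0.46]
w3
240 -4,-29,5 -4,-25,5 -4,-22,5 -4,-18,5 -4,-15,4 2,-10,-12 2,-7,-12 5,-4,-18 6,-1,-20 5,2,-18 2,6,-12 2,9,-11 2,12,-11 -5,17,5 -4,20,5 -4,24,5 -4,27,4
246 -9,-29,5 -9,-26,5 -9,-22,5 -9,-18,5 12,-12,-43 10,-9,-38 1,-7,-17 4,-4,-26 6,-1,-29 5,2,-28 3,5,-23 -2,9,-12 11,10,-42 -9,17,4 -9,20,5 -9,24,5 -9,27,5
252 -14,-29,4 -14,-26,4 -13,-22,3 12,-14,-50 11,-11,-50 6,-9,-39 1,-7,-27 5,-4,-37 6,-1,-38 6,2,-38 3,5,-33 -6,9,-12 11,10,-50 12,12,-51 11,15,-50 -14,24,5 -14,28,5
258 -19,-30,5 -18,-26,4 12,-16,-58 12,-13,-58 11,-11,-58 3,-9,-40 2,-6,-38 3,-4,-40 3,-1,-40 3,2,-40 3,5,-40 -10,9,-12 11,9,-56 12,12,-58 12,14,-58 -18,24,5 -18,28,5
264 -23,-30,5 12,-18,-66 12,-15,-65 12,-13,-66 11,-10,-64 -0,-9,-41 -1,-6,-40 -0,-4,-41 -1,-1,-40 -1,2,-40 -0,5,-40 -15,9,-12 10,9,-62 12,11,-65 12,14,-66 12,16,-65 -23,28,5
270 -28,-30,5 12,-17,-72 12,-15,-71 12,-12,-72 10,-10,-68 -4,-9,-42 -19,-8,-12 -4,-4,-40 -5,-1,-40 -4,2,-40 -5,5,-39 -20,9,-11 10,9,-68 12,11
[... 1892 characters left out ...]
]
35 [109.   -2.8 -96.4] [108.9   0.2 -96.9]
50 [104.9  -2.9 -90.8] [104.7   0.2 -91.4]
65 [ 99.9  -3.  -87.4] [100.    0.2 -86.8]
80 [ 95.   -3.2 -82.1] [ 94.9   0.2 -82.7]
95 [ 89.5  -3.3 -77.2] [ 89.5   0.2 -77.5]
110 [ 83.7  -3.4 -72.4] [ 83.7   0.2 -72. ]
125 [ 77.3  -3.6 -66.9] [ 77.3   0.2 -66.9]
140 [ 53.9  -9.2 143. ] [ 53.9   0.4 142.6]
155 [ 37.6  -9.3 143.6] [ 37.5   0.4 143.9]
170 [ 21.1  -9.4 143.7] [ 21.    0.4 144.1]
185 [  4.3  -9.5 143.7] [  4.4   0.4 143.5]
200 [ 32.2  -5.  -21.4] [ 32.3   0.2 -21.8]
215 [ 24.9  -4.9 -27.6] [ 25.    0.2 -27.7]
230 [ 15.1  -5.1 -25.9] [ 16.2   0.2 -28.9]
245 [  8.8  -4.9 -33.7] [  9.9   0.2 -36.1]
260 [  3.2  -4.8 -41.9] [  3.8   0.2 -43.1]
```

The depth rows show the finger ends at tool z ≈ -41 and the body at -118, where the text says -78. So the real fingertips sit about 40 mm above the reported TCP, and I had only nipped the top 3 mm of the knob. I'll lay the rule down gently on the open counter to the right and regrip it properly, lower down.

Run:
```python
from h import *
plan2([561,21],250,1.0346);plan2([550,-310],250,-0.14)
```

```text
rot [ 0.0059 -0.0025 -0.0001] cm [  0.035   0.068 -10.943]
rot [ 0.0037 -0.0057  1.1745] cm [-28.98   16.036 -10.921]
```

{"op": "carry_out", "data": {
  "deltas": [0, 0, 0, 0, 0, -3.5, 0.5, 0, 0, 0, 0, 0, -7, 0.5, 0, 0, 0.1, 0, 0, -10.9, 0.5, 0, 0, 0.23, -3, 1.6, -10.9, 0.5, 0, 0, 0.36, -6.5, 3.6, -10.9, 0.5, 0, 0, 0.49, -10, 5.5, -10.9, 0.5, 0, 0, 0.62, -13.5, 7.5, -10.9, 0.5, 0, 0, 0.75, -17, 9.4, -10.9, 0.5, 0.003, -0.005, 0.88, -20.5, 11.3, -10.9, 0.5, 0.003, -0.005, 1.01, -24, 13.3, -10.9, 0.5, 0.003, -0.005, 1.12, -27, 15, -10.9, 0.5, 0.0037, -0.0057, 1.1745, -29, 16, -10.9, 0.5]
}}

```text
t: 9.45
eef_pos: [548.9, -312.3, 247.1]
tcp_rot: [-3.141, 0.003, -0.146]
ft_force: [0.3, 0.6, -4.6]
opening: 0.126
```

Run:
```python
from h import *
st(); plan2([580,-315],6,-0.14)
c=env.read_camera('wrist')
for v in range(5,270,20): print(v,pt(c,272,v),pt(c,281,v))
```

```text
9.45 [ 548.92 -312.31  247.1 ] [-3.1407e+00  2.8000e-03 -1.4570e-01] F [ 0.33  0.57 -4.59] M [-0.08  0.11 -0.01] op 12.0 q [-0.62  0.45  1.45 -0.    1.25  1.1 ]
rot [-0.0009  0.0028 -0.0057] cm [ 3.181 -0.164 24.101]
5 [ 111.2   -2.6 -120.5] [2.379e+02 2.000e-01 2.461e+02]
25 [ 104.    -2.4 -125.9] [ 104.5   -0.3 -124.2]
45 [  99.8   -2.5 -121.5] [  99.8   -0.3 -121.6]
65 [  95.5   -2.7 -114.7] [  95.5   -0.2 -114.6]
85 [  90.6   -2.9 -105.9] [  90.6   -0.2 -106.2]
105 [ 84.7  -3.1 -99. ] [ 84.7  -0.2 -98.2]
125 [ 77.8  -3.4 -89.6] [ 77.8  -0.2 -89.7]
145 [ 69.6  -3.7 -79.3] [ 69.6  -0.2 -79. ]
165 [  9.1 -12.5 248. ] [9.100e+00 1.000e-01 2.477e+02]
185 [-19.8 -12.7 248.1] [-1.970e+01  1.000e-01  2.477e+02]
205 [ 30.5  -5.3 -27.9] [ 30.6  -0.2 -28.1]
225 [ 18.   -5.4 -26.5] [ 18.9  -0.2 -29. ]
245 [  8.3  -5.3 -33.6] [  9.3  -0.2 -35.8]
265 [ -1.1  -5.3 -40.4] [  0.1  -0.2 -42.7]
```

{"op": "carry_out", "data": {
  "deltas": [0, 0, 0, 0, 0, 4.5, 0.5, 0, 0, 0, 0, 0, 8.5, 0.5, 0, 0, 0, 0.2, 0, 10.4, 0.5, 0, 0, 0, 1.5, 0, 11.9, 0.5, 0, 0, 0, 2.8, 0, 13.7, 0.5, 0, 0, 0, 3.9, 0, 15.5, 0.5, 0, 0, 0, 4.6, 0, 17.2, 0.5, 0, 0, 0, 5.3, 0, 19, 0.5, 0, 0, 0, 5.8, 0, 20.7, 0.5, 0, 0, 0, 6.0, 0, 22.4, 0.5, 0, 0, 0, 6.1, 0, 23.4, 0.5, 0, 0, 0, 6.1, 0, 23.6, 0.5]
}}

```text
t: 10.7
eef_pos: [607.5, -323.3, 9.1]
tcp_rot: [-3.141, 0.005, -0.149]
ft_force: [-1.0, 0.0, -1.6]
opening: 0.126
```

Run:
```python
from h import *
st()
c=env.read_camera('wrist'); save(c['img'],'w8.png',s=1.42)
for v in range(5,270,20): print(v,pt(c,272,v),pt(c,281,v))
```

```text
10.7 [ 607.55 -323.31    9.1 ] [-3.1409  0.005  -0.1487] F [-1.03  0.01 -1.61] M [ 0.02  0.36 -0.05] op 12.0 q [-0.58  0.76  1.53 -0.    0.86  1.14]
5 [156.1  -6.    9.3] [ 1.561e+02 -1.000e-01  9.400e+00]
25 [141.8  -5.9  10. ] [ 1.416e+02 -1.000e-01  9.200e+00]
45 [123.6  -5.4  -9.9] [ 1.234e+02 -1.000e-01 -1.070e+01]
65 [111.3  -5.4  -8.9] [ 1.113e+02 -1.000e-01 -8.800e+00]
85 [99.1 -5.5 -8.3] [99.1 -0.1 -7.7]
105 [87.  -5.5 -7.7] [86.9 -0.1 -7.9]
125 [74.8 -5.6 -7.1] [74.8 -0.1 -7.1]
145 [60.8 -6.1 10.4] [60.8 -0.1 10.2]
165 [47.4 -6.1  9.6] [47.4 -0.1 10.2]
185 [33.5 -6.2 10.4] [33.6 -0.1 10.1]
205 [19.5 -6.3 10.1] [19.4 -0.1 10.3]
225 [ 12.3  -5.9 -10.7] [ 12.3  -0.1 -10.6]
245 [  0.6  -5.9 -15.5] [  2.8  -0.2 -20.7]
265 [ -2.2  -5.3 -38.2] [ -2.4  -0.2 -37.9]
```

The rule is nearly flat again, with the slide fully out. Next: open, come down 27 mm (testing the offset by force), grip the knob, and push the slide shut.

{"op": "carry_out", "data": {
  "deltas": [0, 0, 0, 0, 0, 0.4, 0.5, 0, 0, 0, 0, 0, 0.4, 4.5, 0, 0, 0, 0, 0, 0.4, 4.5, 0, 0, 0, 0, 0, 0.4, 4.5, 0, 0, 0, 0, 0, 1.2, 4.5, 0, 0, 0, 0, 0, 2.0, 4.5, 0, 0, 0, 0, 0, 2.8, 4.5, 0, 0, 0, 0, 0, 2.8, 4.5]
}}

```text
t: 11.55
eef_pos: [606.7, -322.9, -20.0]
tcp_rot: [-3.14, 0.007, -0.149]
ft_force: [-0.3, -0.1, 0.3]
opening: 0.47
```

Run:
```python
from h import *
st()
c=env.read_camera('wrist'); save(c['img'],'w9.png',s=1.42)
for v in (20,45,85,125,210,225,235,250,260,270): print(v,pt(c,281,v))
```

```text
11.55 [ 606.75 -322.88  -20.01] [-3.1401  0.0068 -0.1487] F [-0.29 -0.07  0.29] M [-0.05  0.2   0.03] op 44.7 q [-0.58  0.8   1.54 -0.    0.81  1.14]
20 [ 1.365e+02 -1.000e-01 -2.020e+01]
45 [ 1.187e+02 -1.000e-01 -3.260e+01]
85 [ 97.1  -0.2 -31.2]
125 [ 75.7  -0.2 -31.6]
210 [ 24.7  -0.2 -18.6]
225 [ 15.5  -0.2 -19.5]
235 [ 14.9  -0.2 -34.6]
250 [  6.3  -0.2 -36. ]
260 [  3.1  -0.2 -42.6]
270 [  3.4  -0.2 -55.2]
```

View pics/w9.png

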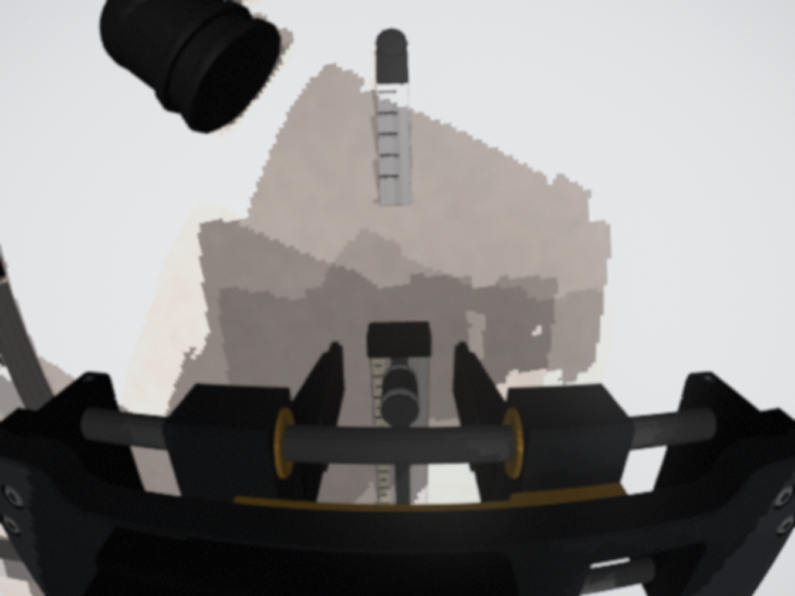

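The claimed TCP is 20 mm below the counter with no contact, which confirms the 40 mm offset. The rule lies flat with its knob at (400,405), band at (399,340) and nose at (391,50). The elbow is clear of it.

Run:
```python
from h import *
c=env.read_camera('wrist')
for u,v in ((282,280),(282,285),(282,290),(275,285),(288,285),(275,20),(275,32),(276,130)): print(u,v,pt(c,u,v))
s=env.state(); print(atz(c,281.5,287,45,s), atz(c,275.5,34,14,s))
```

```text
282 280 [  1.8   0.3 -62.8]
282 285 [ -1.    0.3 -63. ]
282 290 [ -3.8   0.3 -63.3]
275 285 [ -0.9  -3.2 -63.2]
288 285 [ -0.9   3.3 -63.2]
275 20 [136.8  -3.5 -19. ]
275 32 [126.   -3.3 -32.5]
276 130 [ 72.9  -2.8 -30.8]
[ 605.9 -323.2   45. ] [ 731.3 -338.9   14. ]
```

{"op": "carry_out", "data": {
  "deltas": [0, 0, 0, -0.1, 0, 0, 0.8, 0, 0, 0, -0.1, 0, 0, 0.8, 0, 0, 0, -0.1, 0, 0, 0.8, 0, 0, 0, -0.1, 0, 0, 0.8, 0, 0, 0, -1.2, 0.03, 0, 0.8, 0, 0, 0, -2.4, 0.06, 0, 0.8, 0, 0, 0, -3.6, 0.1, 0, 0.8, 0, 0, 0, -4.6, 0.12, 0, 0.8, 0, 0, 0, -5.3, 0.14, 0, 0.8, 0, 0, 0, -5.7, 0.15, 0, 0.8]
}}

```text
t: 12.65
eef_pos: [550.0, -316.2, -18.5]
tcp_rot: [-3.141, 0.006, -0.149]
ft_force: [1.0, 0.0, -2.2]
opening: 0.143
```

Run:
```python
from h import *
s=st(); c=env.read_camera('wrist'); np.savez('w10.npz',**c,**{k:s[k] for k in('eef_pos','tcp_rot')}); save(c['img'],'w10.png',s=1.42)
for u in (265,272,276,280,290): print([ (v,pt(c,u,v).tolist()) for v in (20,32,80,120,130,135,140,145,150,160,200)])
```

```text
12.65 [ 550.03 -316.22  -18.46] [-3.1406  0.0055 -0.149 ] F [ 1.04  0.03 -2.17] M [-0.1  -0.01 -0.  ] op 13.6 q [-0.63  0.74  1.69 -0.    0.72  1.1 ]
[(20, [133.1, -8.5, -31.9]), (32, [126.3, -8.5, -31.5]), (80, [100.0, -8.6, -29.2]), (120, [78.1, -9.3, -18.1]), (130, [72.4, -9.3, -18.7]), (135, [70.5, -8.5, -34.5]), (140, [67.9, -8.6, -34.3]), (145, [65.2, -8.6, -34.3]), (150, [62.6, -8.6, -34.6]), (160, [57.2, -8.7, -34.2]), (200, [35.1, -8.9, -33.8])]
[(20, [133.1, -4.9, -31.8]), (32, [126.4, -4.9, -31.2]), (80, [100.0, -4.9, -29.8]), (120, [78.3, -5.0, -29.5]), (130, [72.9, -5.0, -29.4]), (135, [70.5, -4.9, -34.7]), (140, [67.9, -4.9, -34.6]), (145, [65.2, -4.9, -34.5]), (150, [62.6, -4.9, -34.4]), (160, [57.2, -4.9, -34.2]), (200, [35.0, -5.1, -33.5])]
[(20, [133.1, -2.8, -31.8]), (32, [126.5, -2.8, -30.6]), (80, [99.9, -2.8, -30.0]), (120, [78.3, -2.8, -30.2]), (130, [72.9, -2.8, -30.0]), (135, [70.5, -2.8, -34.9]), (140, [67.9, -2.8, -34.6]), (145, [65.2, -2.8, -34.7]), (150, [62.6, -2.8, -34.6]), (160, [57.2, -2.8, -34.3]), (200, [35.2, -2.9, -34.1])]
[(20, [132.9, -0.7, -32.3]), (32, [126.4, -0.7, -31.0]), (80, [100.0, -0.7, -29.5]), (120, [78.3, -0.7, -30.4]), (130, [72.9, -0.7, -29.8]), (135, [70.5, -0.7, -34.5]), (140, [67.9, -0.7, -34.8]), (145, [65.2, -0.7, -34.8]), (150, [62.6, -0.7, -34.7]), (160, [57.2, -0.7, -34.1]), (200, [35.2, -0.7, -34.2])]
[(20, [137.0, 5.0, -18.7]), (32, [129.7, 5.0, -18.1]), (80, [101.1, 4.9, -18.1]), (120, [78.1, 5.0, -18.0]), (130, [72.3, 5.0, -18.2]), (135, [70.5, 4.5, -34.8]), (140, [67.9, 4.5, -35.0]), (145, [65.2, 4.5, -34.7]), (150, [62.6, 4.6, -34.5]), (160, [57.1, 4.6, -33.6]), (200, [35.0, 4.8, -33.6])]
```

{"op": "carry_out", "data": {
  "deltas": [0, 0, 0, -0.3, 0, 0, 0.8, 0, 0, 0, -0.6, 0.015, 0, 0.8, 0, 0, 0, -0.9, 0.02, 0, 0.8, 0, 0, 0, -1.2, 0.03, 0, 0.8]
}}

```text
t: 13.1
eef_pos: [537.8, -314.6, -18.4]
tcp_rot: [-3.141, 0.006, -0.149]
ft_force: [1.2, 0.0, -2.4]
opening: 0.14
```

Run:
```python
from h import *
s=st(); c=env.read_camera('wrist'); np.savez('w11.npz',**c,**{k:s[k] for k in('eef_pos','tcp_rot')}); save(c['img'],'w11.png',s=1.42)
for u in (265,276): print([ (v,pt(c,u,v).tolist()) for v in (5,20,32,120,125,130,135,140,145,160,200)])
print([(u,pt(c,u,160).tolist()) for u in range(255,310,4)],[(u,pt(c,u,220).tolist()) for u in range(255,310,4)])
```

```text
13.1 [ 537.83 -314.63  -18.44] [-3.1405  0.0056 -0.149 ] F [ 1.25  0.02 -2.37] M [-0.13 -0.12 -0.04] op 13.3 q [-0.63  0.73  1.72 -0.    0.7   1.09]
[(5, [146.8, -9.3, -17.8]), (20, [133.1, -8.5, -31.9]), (32, [126.4, -8.6, -31.2]), (120, [78.2, -8.9, -25.2]), (125, [75.8, -8.5, -34.8]), (130, [73.2, -8.5, -35.1]), (135, [70.5, -8.5, -34.5]), (140, [67.9, -8.5, -34.6]), (145, [65.2, -8.6, -34.5]), (160, [57.2, -8.6, -34.3]), (200, [35.2, -8.9, -34.2])]
[(5, [146.6, -3.0, -18.0]), (20, [133.1, -2.8, -31.6]), (32, [126.2, -2.8, -31.6]), (120, [78.3, -2.8, -30.1]), (125, [75.8, -2.8, -35.2]), (130, [73.1, -2.8, -34.5]), (135, [70.5, -2.8, -35.0]), (140, [67.9, -2.8, -34.5]), (145, [65.2, -2.8, -34.1]), (160, [57.2, -2.8, -34.1]), (200, [35.2, -2.9, -34.3])]
[(255, [55.1, -15.2, -19.2]), (259, [57.2, -11.8, -34.3]), (263, [57.3, -9.7, -34.7]), (267, [57.1, -7.6, -33.8]), (271, [57.1, -5.5, -33.6]), (275, [57.2, -3.4, -34.1]), (279, [57.2, -1.2, -34.4]), (283, [57.2, 0.9, -34.2]), (287, [57.1, 3.0, -33.5]), (291, [57.1, 5.1, -33.5]), (295, [57.1, 7.3, -33.6]), (299, [57.1, 9.4, -33.3]), (303, [54.9, 12.6, -18.0]), (307, [54.9, 15.0, -17.8])] [(255, [18.1, -16.0, -18.0]), (259, [23.6, -12.4, -33.8]), (263, [23.7, -10.2, -34.2]), (267, [23.6, -8.0, -34.0]), (271, [23.3, -5.8, -33.2]), (275, [23.6, -3.5, -33.9]), (279, [23.6, -1.3, -33.8]), (283, [23.7, 0.9, -34.2]), (287, [23.4, 3.2, -33.4]), (291, [23.5, 5.4, -33.8]), (295, [23.4, 7.6, -33.4]), (299, [23.5, 9.9, -33.6]), (303, [17.9, 13.3, -17.3]), (307, [18.2, 15.7, -18.1])]
```

{"op": "carry_out", "data": {
  "deltas": [0, 0, 0, 0, 0, 0, 4.5, 0, 0, 0, 0, 0, 0, 4.5, 0, 0, 0, 0, 0, 0, 4.5, 0, 0, 0, -0.1, -0.05, 0.8, 4.5, 0, 0, 0, -0.1, -0.05, 1.4, 4.5, 0, 0, 0, -0.1, -0.05, 1.8, 4.5, 0, 0, 0, -0.1, -0.05, 1.8, 4, 0, 0, 0, -0.1, -0.05, 1.8, 1.8, 0, 0, 0, -0.1, -0.05, 1.8, 1.8, 0, 0, 0, -0.1, -0.05, 1.8, 1.8, 0, 0, 0, -0.1, -0.05, 1.8, 1.8, 0, 0, 0, -0.1, -0.05, 1.8, 1.8]
}}

```text
t: 14.35
eef_pos: [536.9, -314.4, -36.0]
tcp_rot: [-3.141, 0.005, -0.149]
ft_force: [-0.7, -1.0, 7.5]
opening: 0.249
```

{"op": "carry_out", "data": {
  "deltas": [0, 0, 0, 0, 0, 0, 1.5, 0, 0, 0, 0, 0, -3, 1.5, 0, 0, 0, 0, 0, -6, 1.5, 0, 0, 0, 0, 0, -9, 1.5, 0, 0, 0, 0, 0, -11.5, 1.5, 0, 0, 0, 0, 0, -11.5, 1.5]
}}

```text
t: 14.95
eef_pos: [538.5, -315.3, 81.2]
tcp_rot: [3.14, 0.001, -0.149]
ft_force: [0.5, 0.1, -5.2]
opening: 0.249
```

Run:
```python
from h import *
s=st(); c=env.read_camera('wrist'); np.savez('w12.npz',**c,**{k:s[k] for k in('eef_pos','tcp_rot')}); save(c['img'],'w12.png',s=1.42)
for u in (265,276): print([ (v,pt(c,u,v).tolist()) for v in (5,20,32,115,120,125,130,135,140,160,200,285)])
print([(u,pt(c,u,160).tolist()) for u in range(251,310,4)])
NR=W(-90,-114.5)
```

```text
14.95 [ 538.5  -315.26   81.22] [ 3.1399e+00  8.0000e-04 -1.4900e-01] F [ 0.54  0.09 -5.17] M [-0.04  0.12  0.01] op 23.7 q [-0.63  0.6   1.66 -0.    0.89  1.09]
[(5, [181.3, -14.0, 82.0]), (20, [128.2, -7.8, -48.4]), (32, [122.3, -7.8, -47.5]), (115, [80.4, -14.0, 81.5]), (120, [78.7, -7.9, -46.4]), (125, [76.4, -7.6, -52.5]), (130, [74.1, -7.7, -52.4]), (135, [71.7, -7.7, -52.4]), (140, [69.4, -7.7, -52.3]), (160, [59.7, -7.8, -51.7]), (200, [40.1, -8.0, -52.0]), (285, [-7.6, -8.9, -51.9])]
[(5, [135.8, -2.5, -49.3]), (20, [127.9, -2.5, -49.3]), (32, [121.7, -2.5, -49.2]), (115, [81.1, -2.6, -47.5]), (120, [78.6, -2.6, -46.9]), (125, [76.4, -2.5, -52.6]), (130, [74.1, -2.5, -52.3]), (135, [71.7, -2.5, -52.5]), (140, [69.4, -2.5, -52.9]), (160, [59.7, -2.6, -51.6]), (200, [39.9, -2.6, -51.4]), (285, [8.1, -2.4, -78.7])]
[(251, [40.4, -26.8, 82.1]), (255, [59.7, -12.6, -51.4]), (259, [59.7, -10.7, -51.4]), (263, [59.7, -8.8, -51.6]), (267, [59.7, -6.9, -51.4]), (271, [59.7, -5.0, -51.3]), (275, [59.7, -3.0, -51.6]), (279, [59.6, -1.1, -51.2]), (283, [59.7, 0.8, -51.5]), (287, [59.6, 2.7, -51.2]), (291, [59.6, 4.6, -50.9]), (295, [59.7, 6.5, -51.4]), (299, [59.7, 8.4, -51.4]), (303, [59.6, 10.3, -50.7]), (307, [40.3, 23.2, 82.6])]
```

Now the channel is properly held: opening 23.7 mm, the rule level, the slide shut and -5.2 N on the wrist. Carrying it to the first diagonal.

Run:
```python
from h import *
plan2([559,20.8],80,1.034)
```

```text
rot [-0.0016  0.0031 -1.183 ] cm [ -2.869 -33.491  -0.091]
```

{"op": "carry_out", "data": {
  "deltas": [0, 0, -0.13, -0.2, -3, -0.1, 1.5, 0, 0, -0.26, -0.5, -7, -0.1, 1.5, 0, 0, -0.39, -0.8, -11, -0.1, 1.5, 0, 0, -0.52, -1.2, -15, -0.1, 1.5, 0, 0, -0.65, -1.5, -19, -0.1, 1.5, 0, 0, -0.78, -1.9, -23, -0.1, 1.5, 0, 0, -0.91, -2.2, -27, -0.1, 1.5, 0, 0, -1.04, -2.6, -30.5, -0.1, 1.5, -0.0016, 0.003, -1.15, -2.87, -33.5, -0.1, 1.5, -0.0016, 0.003, -1.183, -2.87, -33.5, -0.1, 1.5, -0.0016, 0.003, -1.183, -2.87, -33.5, -0.1, 1.5, -0.0016, 0.003, -1.183, -2.87, -33.5, -0.1, 1.5]
}}

```text
t: 16.2
eef_pos: [558.3, 20.7, 78.6]
tcp_rot: [-3.139, 0.001, 1.033]
ft_force: [-0.8, 0.1, -4.8]
opening: 0.251
```

Run:
```python
from h import *
s=st(); plan2([559,20.8],10,1.034); plan2([559,20.8],-34,1.034)
c=env.read_camera('wrist'); np.savez('w13.npz',**c,**{k:s[k] for k in('eef_pos','tcp_rot')}); save(c['img'],'w13.png',s=1.42)
```

```text
16.2 [558.34  20.68  78.6 ] [-3.1394e+00  1.2000e-03  1.0325e+00] F [-0.79  0.09 -4.78] M [-0.11 -0.   -0.03] op 23.9 q [-0.08  0.52  1.83 -0.    0.8   0.46]
rot [-0.0022  0.0012 -0.0015] cm [0.052 0.066 6.86 ]
rot [-0.0022  0.0012 -0.0015] cm [ 0.058  0.075 11.26 ]
```

View pics/w13.png

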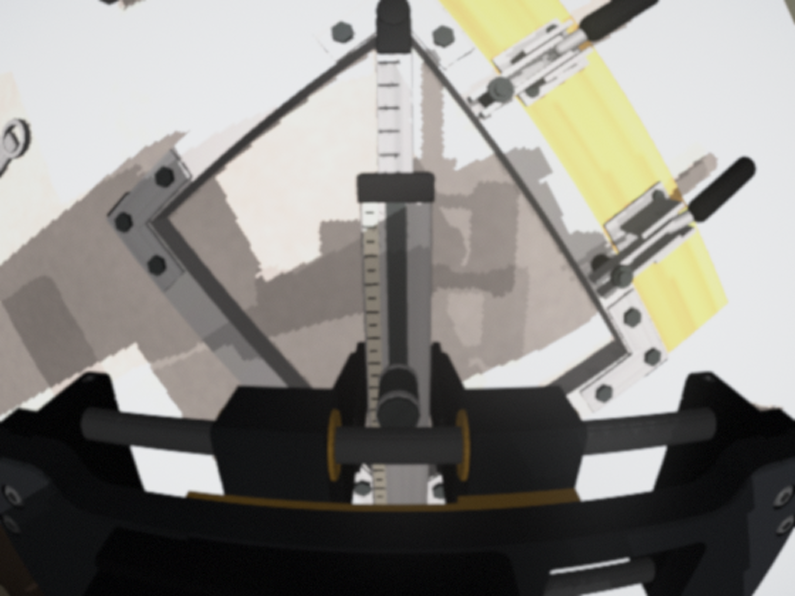

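The wrist view shows the rule level on the diagonal. The bolts are FL (342,32), (443,36); NL (165,176), (123,221), (157,265); FR (632,317), (652,357), (604,393); NR (363,488), (438,488). I'll fit the frame to these.

```bash
cat > fit.py <<'E'
from h import *
from scipy.optimize import least_squares
def fit(obs):  # name->(world xy)
    def mod(p,n):
        a,ox,oy,s,b,c=p; sy=1 if n[1]=='L' else -1; far=n[0]=='F'
        if n[2]=='c': x,y=(108.5 if far else -108.5),sy*138.5
        if n[2]=='r': x,y=(108.5 if far else -108.5),sy*b
        if n[2]=='s': x,y=(c if far else -c),sy*138.5
        y+=s*(90-x)/180 if n[2]=='s' else (0 if far else s)
        return np.array([ox+np.cos(a)*x-np.sin(a)*y,oy+np.sin(a)*x+np.cos(a)*y])
    f=lambda p:np.concatenate([mod(p,n)-o for n,o in obs.items()])
    r=least_squares(f,[.118,564,26,5,102,66],loss='soft_l1'); print('A,Ox,Oy,s,b,c',r.x.round(3)); print(dict(zip(obs,r.fun.reshape(-1,2).round(1).tolist()))); return r.x
E
python3 - <<'E'
from fit import *
c=dict(np.load('w13.npz')); P={'FLs':(342,32),'FLr':(443,36),'NLs':(165,176),'NLc':(123,221),'NLr':(157,265),'FRr':(632,317),'FRc':(652,357),'FRs':(604,393),'NRr':(363,488),'NRs':(438,488)}
fit({n:atz(c,u/1.42,v/1.42,32,c)[:2] for n,(u,v) in P.items()})
c=dict(np.load('w1.npz')); P={'FLc':(252,187),'FLr':(289,186),'FRr':(508,186),'FRc':(545,187),'FLs':(255,231),'FRs':(542,231),'NLr':(296,394),'NRr':(489,394)}
fit({n:atz(c,u/1.42,v/1.42,32,c)[:2] for n,(u,v) in P.items()})
E
```

```text
A,Ox,Oy,s,b,c [1.16000e-01 5.62992e+02 2.70250e+01 4.43000e+00 1.01094e+02 6.56040e+01]
{'FLs': [0.3, 3.2], 'FLr': [2.0, 0.6], 'NLs': [0.0, 0.7], 'NLc': [-1.0, 0.7], 'NLr': [-1.1, -0.4], 'FRr': [1.0, 0.3], 'FRc': [1.5, -1.1], 'FRs': [-0.4, -0.8], 'NRr': [-2.0, -0.2], 'NRs': [-0.0, -6.1]}
A,Ox,Oy,s,b,c [1.19000e-01 5.63084e+02 2.51280e+01 6.56000e+00 1.01617e+02 6.61750e+01]
{'FLc': [0.2, 0.8], 'FLr': [0.9, 0.3], 'FRr': [0.9, -0.3], 'FRc': [0.3, -0.9], 'FLs': [-0.2, 2.5], 'FRs': [0.1, -0.9], 'NLr': [-1.4, -0.4], 'NRr': [-2.1, 0.2]}
```

Both fits agree: origin about (563,26), near rail 4.5 to 6.5 mm left. Lowering.

{"op": "carry_out", "data": {
  "deltas": [0, 0, 0, 0.05, 0.07, 3, 1.5, 0, 0, 0, 0.05, 0.07, 6, 1.5, 0, 0, 0, 0.05, 0.07, 8, 1.5, 0, 0, 0, 0.05, 0.07, 9.5, 1.5, 0, 0, 0, 0.06, 0.07, 10.5, 1.5, 0, 0, 0, 0.06, 0.07, 11.2, 1.5, 0, 0, 0, 0.06, 0.07, 11.2, 1.5]
}}

```text
t: 16.95
eef_pos: [558.9, 20.3, -33.7]
tcp_rot: [-3.139, 0.001, 1.031]
ft_force: [0.6, 0.4, -3.8]
opening: 0.249
```

```bash
cat >> h.py <<'E'
def ff():
    s=st(); Rt=R.from_euler('xyz',s['tcp_rot']).as_matrix(); print('F tool',(Rt.T@s['ft_force']).round(2)); return s
E
python3 - <<'E'
from h import *
s=ff(); c=env.read_camera('wrist')
for v in (5,15,25,40,55,120,130): print(v,pt(c,276,v))
plan2([559,20.8],-35,1.034)
E
```

```text
16.95 [558.95  20.28 -33.68] [-3.1390e+00  1.3000e-03  1.0314e+00] F [ 0.6   0.4  -3.77] M [-0.04  0.05 -0.01] op 23.7 q [-0.08  0.7   1.89 -0.    0.56  0.46]
F tool [0.66 0.32 3.77]
5 [136.1  -2.1 -49.8]
15 [130.8  -2.1 -50. ]
25 [125.9  -2.1 -48.9]
40 [118.5  -2.1 -47.8]
55 [110.9  -2.1 -47.8]
120 [ 79.1  -2.2 -48.3]
130 [ 74.5  -2.1 -52.3]
rot [-0.0018  0.0009 -0.0024] cm [ 0.024 -0.044  0.196]
```

{"op": "carry_out", "data": {
  "deltas": [0, 0, 0, -0.15, 0, 0.1, 1.5, 0, 0, 0, -0.3, 0, 0.17, 1.5, 0, 0, 0, -0.4, 0, 0.17, 1.5, 0, 0, 0, -0.5, 0, 0.17, 1.5, 0, 0, 0, -0.55, 0, 0.17, 1.5, 0, 0, 0, -0.55, 0, 0.17, 1.5]
}}

```text
t: 17.6
eef_pos: [556.4, 15.6, -34.7]
tcp_rot: [-3.14, 0.001, 1.032]
ft_force: [-0.3, 0.1, -5.5]
opening: 0.248
```

Run:
```python
from h import *
ff()
```

```text
17.6 [556.45  15.6  -34.66] [-3.1399e+00  9.0000e-04  1.0316e+00] F [-0.29  0.06 -5.47] M [-0.05  0.12 -0.03] op 23.6 q [-0.09  0.7   1.9  -0.    0.55  0.45]
F tool [-0.09 -0.27  5.47]
```

{"op": "carry_out", "data": {
  "deltas": [0, 0, 0, -0.1, 0, 0.1, 1.5, 0, 0, 0, -0.2, 0, 0.1, 1.5, 0, 0, 0, -0.2, 0, 0.1, 1.5]
}}

```text
t: 17.9
eef_pos: [555.3, 13.7, -35.7]
tcp_rot: [-3.14, 0.001, 1.031]
ft_force: [0.2, 0.3, -3.7]
opening: 0.253
```

{"op": "carry_out", "data": {
  "deltas": [0, 0, 0, -0.1, 0, 0, 1.5, 0, 0, 0, -0.1, 0, 0, 1.5, 0, 0, 0, -0.1, 0, 0, 1.5]
}}

```text
t: 18.2
eef_pos: [554.8, 12.9, -35.7]
tcp_rot: [-3.14, 0.001, 1.031]
ft_force: [-1.0, 0.1, -3.8]
opening: 0.251
```

{"op": "carry_out", "data": {
  "deltas": [0, 0, 0, -0.1, 0, 0, 1.5, 0, 0, 0, -0.1, 0, 0, 1.5, 0, 0, 0, -0.1, 0, 0, 1.5]
}}

```text
t: 18.5
eef_pos: [554.3, 12.3, -35.6]
tcp_rot: [-3.14, 0.001, 1.031]
ft_force: [1.3, 4.4, -2.6]
opening: 0.249
```

Heel contact: 4.4 N along the rule, at the expected place. Lower, release, and regrip on the knob.

{"op": "carry_out", "data": {
  "deltas": [0, 0, 0, 0, 0, 0.05, 1.5, 0, 0, 0, 0, 0, 0.05, 3, 0, 0, 0, 0, 0, 0.05, 4, 0, 0, 0, 0, 0, 0, 4, 0, 0, 0, 0.05, 0, -0.8, 4, 0, 0, 0, 0.05, 0, -1.6, 4, 0, 0, 0, 0.05, 0, -1.6, 4]
}}

```text
t: 19.2
eef_pos: [555.4, 12.6, -18.2]
tcp_rot: [3.142, -0.0, 1.031]
ft_force: [-0.2, -0.1, 0.4]
opening: 0.42
```

Run:
```python
from h import *
s=ff(); c=env.read_camera('wrist')
for v in (5,15,25,40,55,100,115,120,125,130): print(v,pt(c,276,v))
for v in (282,285,290): print(v,[(u,pt(c,u,v).tolist()) for u in (272,277,282,287,291)])
print([(u,pt(c,u,160).tolist()) for u in range(251,310,4)])
print([(u,pt(c,u,60).tolist()) for u in range(260,300,3)])
```

```text
19.2 [555.36  12.65 -18.25] [ 3.1415e+00 -1.0000e-04  1.0314e+00] F [-0.21 -0.09  0.42] M [-0.12  0.12 -0.03] op 40.0 q [-0.1   0.67  1.9   0.    0.58  0.44]
F tool [-0.18 -0.14 -0.42]
5 [147.4  -2.6 -17.3]
15 [136.7  -2.4 -31. ]
25 [130.9  -2.4 -30.9]
40 [122.3  -2.4 -30.9]
55 [114.2  -2.4 -29.3]
100 [ 89.6  -2.4 -29.4]
115 [ 81.4  -2.4 -29.2]
120 [ 78.7  -2.4 -29.1]
125 [ 76.2  -2.4 -34.4]
130 [ 73.6  -2.4 -33.9]
282 [(272, [0.7, -4.3, -62.2]), (277, [0.9, -1.8, -62.4]), (282, [0.6, 0.7, -62.0]), (287, [0.7, 3.2, -62.2]), (291, [-15.4, 6.3, -33.9])]
285 [(272, [-1.6, -4.4, -61.2]), (277, [-1.2, -1.8, -61.9]), (282, [-1.3, 0.7, -61.7]), (287, [-2.2, 3.3, -60.2]), (291, [-18.0, 6.3, -33.1])]
290 [(272, [-21.3, -5.3, -33.5]), (277, [-21.3, -2.2, -33.5]), (282, [-21.5, 0.9, -33.2]), (287, [-21.8, 3.9, -32.8]), (291, [-21.6, 6.4, -33.0])]
[(251, [55.3, -17.2, -17.3]), (255, [55.3, -14.9, -17.4]), (259, [57.6, -11.5, -33.5]), (263, [57.5, -9.4, -33.3]), (267, [57.5, -7.2, -33.1]), (271, [57.5, -5.1, -33.1]), (275, [57.5, -3.0, -33.2]), (279, [57.4, -0.8, -32.9]), (283, [57.5, 1.3, -33.5]), (287, [57.4, 3.4, -32.5]), (291, [57.5, 5.6, -33.1]), (295, [57.4, 7.7, -32.8]), (299, [57.5, 9.8, -33.1]), (303, [55.3, 13.1, -17.4]), (307, [55.2, 15.4, -17.2])]
[(260, [113.7, -11.7, -16.8]), (263, [113.5, -9.9, -17.4]), (266, [111.7, -7.7, -28.3]), (269, [111.5, -6.1, -29.2]), (272, [111.5, -4.5, -29.4]), (275, [111.4, -2.9, -29.4]), (278, [111.5, -1.3, -29.1]), (281, [111.5, 0.3, -29.3]), (284, [111.5, 1.8, -28.9]), (287, [111.5, 3.4, -28.9]), (290, [113.6, 5.4, -16.6]), (293, [113.5, 7.1, -17.2]), (296, [113.4, 8.7, -18.0]), (299, [113.6, 10.5, -17.1])]
```

{"op": "carry_out", "data": {
  "deltas": [0, 0, 0, 0.5, -0.05, -0.1, 4, 0, 0, 0, 0.5, -0.05, -0.1, 2, 0, 0, 0, 0.5, -0.05, -0.1, 1, 0, 0, 0, 0.5, -0.05, -0.1, 1, 0, 0, 0, 0.5, -0.05, -0.1, 1, 0, 0, 0, 0.4, -0.05, -0.1, 1, 0, 0, 0, 0.2, -0.05, -0.1, 1, 0, 0, 0, 0.1, -0.05, -0.1, 1, 0, 0, 0, 0.1, -0.05, -0.1, 1]
}}

```text
t: 20.15
eef_pos: [555.2, 13.9, -17.9]
tcp_rot: [-3.141, -0.0, 1.031]
ft_force: [1.7, 3.8, -2.2]
opening: 0.139
```

Run:
```python
from h import *
ff();c=env.read_camera('wrist')
print([(v,pt(c,276,v).tolist()) for v in range(106,130,2)]); print([(v,pt(c,278,v).tolist()) for v in range(255,294,3)])
```

```text
20.15 [555.2   13.87 -17.86] [-3.1411e+00 -2.0000e-04  1.0309e+00] F [ 1.68  3.81 -2.17] M [ 0.51 -0.2  -0.08] op 13.2 q [-0.09  0.67  1.9   0.    0.58  0.45]
F tool [ 4.13 -0.51  2.17]
[(106, [86.3, -2.4, -29.4]), (108, [85.2, -2.4, -28.7]), (110, [84.1, -2.4, -28.9]), (112, [83.1, -2.4, -29.2]), (114, [82.0, -2.4, -28.5]), (116, [80.9, -2.4, -28.6]), (118, [79.8, -2.4, -29.0]), (120, [78.7, -2.4, -28.9]), (122, [77.6, -2.4, -28.6]), (124, [76.6, -2.4, -28.8]), (126, [75.5, -2.4, -29.6]), (128, [74.6, -2.4, -33.4])]
[(255, [6.0, -1.4, -41.2]), (258, [5.7, -1.4, -44.3]), (261, [5.8, -1.4, -48.4]), (264, [5.7, -1.4, -51.7]), (267, [6.7, -1.3, -57.2]), (270, [6.3, -1.3, -59.8]), (273, [5.6, -1.3, -61.7]), (276, [4.0, -1.3, -61.9]), (279, [2.2, -1.3, -61.7]), (282, [0.4, -1.3, -61.7]), (285, [-1.5, -1.3, -61.4]), (288, [-3.1, -1.3, -61.8]), (291, [-4.7, -1.3, -62.1])]
```

{"op": "carry_out", "data": {
  "deltas": [0, 0, 0, -0.05, 0, 0, 1, 0, 0, 0, -0.05, 0, 0, 1, 0, 0, 0, -0.05, 0, 0, 1]
}}

```text
t: 20.5
eef_pos: [555.2, 13.8, -17.8]
tcp_rot: [-3.141, -0.001, 1.031]
ft_force: [2.4, 6.3, -2.3]
opening: 0.14
```

Run:
```python
from h import *
ff()
```

```text
20.5 [555.22  13.77 -17.82] [-3.1415e+00 -7.0000e-04  1.0308e+00] F [ 2.42  6.28 -2.33] M [ 0.92 -0.38 -0.17] op 13.4 q [-0.09  0.67  1.9   0.    0.58  0.44]
F tool [ 6.63 -1.15  2.34]
```

The heel is hard home: the force rose to 6.6 N with no motion. Zero mark at (555.22, 13.77). Running the slide out 30 mm, then creeping.

{"op": "carry_out", "data": {
  "deltas": [0, 0, 0, 0.3, 0, 0, 1, 0, 0, 0, 0.9, 0, 0, 1, 0, 0, 0, 1.6, 0, 0, 1, 0, 0, 0, 2.2, 0, 0, 1, 0, 0, 0, 2.7, 0, 0, 1, 0, 0, 0, 3.0, 0, 0, 1, 0, 0, 0, 3.1, 0, 0, 1, 0, 0, 0, 3.1, 0, 0, 1]
}}

```text
t: 21.3
eef_pos: [571.0, 40.6, -17.9]
tcp_rot: [-3.141, -0.001, 1.031]
ft_force: [-0.2, 1.3, -2.0]
opening: 0.138
```

Run:
```python
from h import *
ff(); c=env.read_camera('wrist'); print([(v,pt(c,276,v).tolist()) for v in range(170,200,3)])
for v in (3,10,20,40): print([(u,pt(c,u,v).tolist()) for u in range(255,305,5)])
```

```text
21.3 [570.99  40.56 -17.88] [-3.1411e+00 -6.0000e-04  1.0309e+00] F [-0.2   1.32 -1.97] M [ 0.04  0.27 -0.06] op 13.1 q [-0.04  0.68  1.85  0.    0.61  0.49]
F tool [ 1.03 -0.85  1.97]
[(170, [49.2, -2.7, -16.9]), (173, [47.3, -2.7, -16.6]), (176, [45.6, -2.7, -16.8]), (179, [45.2, -2.6, -23.9]), (182, [45.2, -2.5, -31.9]), (185, [43.8, -2.5, -33.3]), (188, [42.2, -2.5, -33.5]), (191, [40.6, -2.5, -33.9]), (194, [38.9, -2.5, -33.9]), (197, [37.3, -2.5, -33.9])]
[(255, [139.2, -12.5, -44.7]), (260, [139.0, -10.0, -45.0]), (265, [139.1, -7.6, -44.6]), (270, [139.8, -5.2, -42.5]), (275, [139.9, -2.7, -42.1]), (280, [140.0, -0.2, -41.9]), (285, [139.0, 2.2, -44.7]), (290, [139.1, 4.7, -44.5]), (295, [139.0, 7.1, -44.7]), (300, [139.2, 9.6, -44.4])]
[(255, [135.5, -12.5, -44.3]), (260, [136.0, -10.2, -42.4]), (265, [135.9, -7.7, -42.5]), (270, [137.9, -5.4, -36.4]), (275, [139.7, -2.9, -31.0]), (280, [139.9, -0.3, -30.1]), (285, [136.5, 2.3, -40.6]), (290, [135.5, 4.7, -43.7]), (295, [135.0, 7.1, -45.1]), (300, [135.4, 9.6, -44.3])]
[(255, [132.1, -13.0, -37.5]), (260, [133.8, -10.8, -31.3]), (265, [135.5, -8.4, -25.5]), (270, [136.9, -5.9, -20.5]), (275, [133.8, -2.9, -30.9]), (280, [133.9, -0.3, -30.6]), (285, [133.9, 2.4, -30.6]), (290, [133.5, 5.0, -31.9]), (295, [130.5, 7.2, -42.1]), (300, [130.0, 9.5, -44.2])]
[(255, [125.8, -14.5, -16.8]), (260, [125.8, -11.7, -16.5]), (265, [125.8, -8.8, -16.3]), (270, [122.6, -5.6, -29.8]), (275, [122.5, -2.9, -30.3]), (280, [122.6, -0.3, -29.8]), (285, [122.6, 2.4, -29.8]), (290, [122.6, 5.0, -29.7]), (295, [125.6, 8.2, -16.8]), (300, [125.5, 11.0, -17.7])]
```

{"op": "carry_out", "data": {
  "deltas": [0, 0, 0, 0.1, 0, 0, 1, 0, 0, 0, 0.15, 0, 0, 1, 0, 0, 0, 0.15, 0, 0, 1]
}}

```text
t: 21.65
eef_pos: [571.4, 41.6, -17.9]
tcp_rot: [-3.14, -0.0, 1.031]
ft_force: [-4.3, -1.9, -0.7]
opening: 0.145
```

{"op": "carry_out", "data": {
  "deltas": [0, 0, 0, 0.1, 0, 0, 1, 0, 0, 0, 0.1, 0, 0, 1]
}}

```text
t: 21.85
eef_pos: [571.6, 42.4, -17.9]
tcp_rot: [-3.14, 0.0, 1.031]
ft_force: [-4.9, -2.3, 1.4]
opening: 0.137
```

{"op": "carry_out", "data": {
  "deltas": [0, 0, 0, 0.1, 0, 0, 1, 0, 0, 0, 0.1, 0, 0, 1]
}}

```text
t: 22.05
eef_pos: [571.7, 43.1, -17.9]
tcp_rot: [-3.139, 0.001, 1.031]
ft_force: [-5.9, -4.4, 0.2]
opening: 0.136
```

{"op": "carry_out", "data": {
  "deltas": [0, 0, 0, -0.02, -0.04, 0, 1, 0, 0, 0, -0.02, -0.04, 0, 1, 0, 0, 0, -0.02, -0.04, 0, 1]
}}

```text
t: 22.35
eef_pos: [571.6, 43.1, -17.9]
tcp_rot: [-3.14, 0.001, 1.031]
ft_force: [-1.4, -2.6, -2.2]
opening: 0.137
```

Run:
```python
from h import *
s=ff(); c=env.read_camera('wrist'); np.savez('d1.npz',**c,**{k:s[k] for k in('eef_pos','tcp_rot')}); save(c['img'],'d1.png')
p=s['eef_pos'][:2]-[555.22,13.77]; print('travel',np.hypot(*p),np.arctan2(p[1],p[0]))
print([(v,pt(c,276,v).tolist()) for v in range(170,200,3)]);print([(v,pt(c,278,v).tolist()) for v in range(255,294,6)])
for v in (3,10,16,22): print([(u,pt(c,u,v).tolist()) for u in range(255,305,4)])
```

```text
22.35 [571.58  43.06 -17.88] [-3.1399e+00  6.0000e-04  1.0310e+00] F [-1.36 -2.63 -2.17] M [-0.6   0.29  0.08] op 13.0 q [-0.04  0.68  1.85  0.    0.61  0.5 ]
F tool [-2.95  0.19  2.17]
travel 33.54480325300408 1.0614940087605818
[(170, [49.2, -2.7, -17.1]), (173, [47.4, -2.7, -17.0]), (176, [45.6, -2.7, -16.8]), (179, [43.7, -2.7, -16.4]), (182, [43.0, -2.6, -21.8]), (185, [43.0, -2.5, -29.7]), (188, [42.2, -2.5, -33.6]), (191, [40.6, -2.5, -33.7]), (194, [38.9, -2.5, -33.5]), (197, [37.2, -2.5, -33.7])]
[(255, [5.7, -1.4, -40.4]), (261, [5.7, -1.4, -48.2]), (267, [6.6, -1.3, -57.1]), (273, [5.2, -1.3, -60.9]), (279, [2.1, -1.3, -61.6]), (285, [-1.5, -1.3, -61.5]), (291, [-5.1, -1.3, -61.5])]
[(255, [139.3, -12.5, -44.5]), (259, [139.0, -10.5, -45.0]), (263, [139.1, -8.6, -44.6]), (267, [139.1, -6.6, -44.6]), (271, [139.0, -4.6, -44.7]), (275, [138.9, -2.7, -45.0]), (279, [139.8, -0.7, -42.5]), (283, [139.1, 1.2, -44.3]), (287, [139.2, 3.2, -44.1]), (291, [139.0, 5.2, -44.8]), (295, [139.0, 7.1, -44.9]), (299, [139.2, 9.1, -44.5]), (303, [139.2, 11.1, -44.6])]
[(255, [135.5, -12.5, 
[... 402 characters left out ...]
5, -43.8]), (263, [132.7, -8.6, -42.3]), (267, [133.6, -6.8, -39.2]), (271, [135.4, -4.9, -33.5]), (275, [136.1, -2.9, -31.1]), (279, [137.0, -0.8, -28.0]), (283, [136.1, 1.3, -31.1]), (287, [133.9, 3.3, -38.2]), (291, [132.7, 5.2, -42.1]), (295, [132.0, 7.1, -44.6]), (299, [132.1, 9.1, -44.3]), (303, [132.0, 11.0, -44.6])]
[(255, [129.6, -12.6, -42.1]), (259, [130.7, -10.9, -38.1]), (263, [131.8, -9.1, -34.1]), (267, [132.9, -7.1, -30.3]), (271, [132.6, -5.0, -31.0]), (275, [132.7, -2.9, -30.6]), (279, [132.6, -0.8, -31.1]), (283, [132.7, 1.3, -30.6]), (287, [132.6, 3.4, -31.2]), (291, [131.2, 5.4, -35.9]), (295, [129.3, 7.2, -42.5]), (299, [129.0, 9.1, -43.7]), (303, [128.8, 11.0, -44.7])]
```

Good seat: 2.95 N straight along the rule, and the depth rows put the nose in the corner apex. Holding, then reading again.

{"op": "carry_out", "data": {
  "deltas": [0, 0, 0, 0, 0, 0, 1, 0, 0, 0, 0, 0, 0, 1, 0, 0, 0, 0, 0, 0, 1, 0, 0, 0, 0, 0, 0, 1, 0, 0, 0, 0, 0, 0, 1, 0, 0, 0, 0, 0, 0, 1, 0, 0, 0, 0, 0, 0, 1, 0, 0, 0, 0, 0, 0, 1]
}}

```text
t: 23.2
eef_pos: [571.6, 43.0, -17.9]
tcp_rot: [-3.14, 0.001, 1.031]
ft_force: [-2.3, -3.1, -2.2]
opening: 0.141
```

Run:
```python
from h import *
s=ff(); p=s['eef_pos'][:2]-[555.22,13.77]; print('travel',np.hypot(*p))
c=env.read_camera('wrist')
print([(v,pt(c,300,v).tolist()) for v in range(178,192)])
```

```text
23.2 [571.58  43.04 -17.89] [-3.1399e+00  6.0000e-04  1.0310e+00] F [-2.28 -3.12 -2.15] M [-0.67  0.35  0.01] op 13.4 q [-0.04  0.68  1.85  0.    0.61  0.5 ]
F tool [-3.84 -0.35  2.15]
travel 33.52853216726943
[(178, [44.4, 11.5, -16.7]), (179, [43.7, 11.5, -16.3]), (180, [43.3, 11.5, -17.1]), (181, [43.4, 11.3, -20.5]), (182, [43.3, 11.1, -23.1]), (183, [43.4, 11.0, -26.0]), (184, [43.2, 10.8, -28.0]), (185, [43.3, 10.7, -30.8]), (186, [43.2, 10.6, -32.8]), (187, [42.7, 10.6, -33.1]), (188, [42.2, 10.5, -33.3]), (189, [41.7, 10.5, -33.5]), (190, [41.1, 10.5, -33.7]), (191, [40.6, 10.5, -33.8])]
```

First diagonal: 262 + 33.5 = 295.5 mm. Shut the slide, regrip the channel and lift.

{"op": "carry_out", "data": {
  "deltas": [0, 0, 0, -0.5, 0, 0, 1, 0, 0, 0, -1.4, 0, 0, 1, 0, 0, 0, -2.2, 0, 0, 1, 0, 0, 0, -2.9, 0, 0, 1, 0, 0, 0, -3.25, 0, 0, 1, 0, 0, 0, -3.25, 0, 0, 4, 0, 0, 0, -3.25, 0, 0, 4, 0, 0, 0, -3.25, 0, 0, 4, 0, 0, 0, -3.4, 0, 0.8, 4, 0, 0, 0, -3.4, 0, 1.5, 4, 0, 0, 0, -3.4, 0, 1.8, 4, 0, 0, 0, -3.4, 0, 1.8, 4]
}}

```text
t: 24.45
eef_pos: [553.6, 14.0, -35.9]
tcp_rot: [-3.139, 0.001, 1.031]
ft_force: [-2.5, 0.5, 6.9]
opening: 0.419
```

{"op": "carry_out", "data": {
  "deltas": [0, 0, 0, 0, 0, 0, 1.5, 0, 0, 0, 0, 0, 0, 1.5, 0, 0, 0, 0, 0, 0, 1.5, 0, 0, 0, 0, 0, 0, 1.5, 0, 0, 0, 0.3, 0, -1, 1.5, 0, 0, 0, 0.5, 0, -3, 1.5, 0, 0, 0, 0.5, 0, -6, 1.5, 0, 0, 0, 0.5, 0, -9, 1.5, 0, 0, 0, 0.5, 0, -11, 1.5, 0, 0, 0, 0.5, 0, -11, 1.5]
}}

```text
t: 25.45
eef_pos: [556.8, 18.5, 76.3]
tcp_rot: [-3.141, -0.0, 1.031]
ft_force: [0.3, -0.6, -5.0]
opening: 0.245
```

Run:
```python
from h import *
ff(); c=env.read_camera('wrist')
print([(v,pt(c,276,v).tolist()) for v in range(116,132,3)],[(v,pt(c,281,v).tolist()) for v in range(260,294,5)])
FR=W(90,-120);NL=W(-90,125.5);d=NL-FR;L=np.hypot(*d);u=d/L;yaw=np.arctan2(d[1],d[0]);p=FR+139*u;print(FR,NL,L,yaw,u,p)
plan2(p,75,yaw);plan2(p,-34,yaw)
```

```text
25.45 [556.8   18.53  76.29] [-3.141  -0.      1.0312] F [ 0.27 -0.57 -5.  ] M [-0.02  0.06  0.03] op 23.3 q [-0.09  0.52  1.83  0.    0.79  0.45]
F tool [-0.35  0.53  5.  ]
[(116, [81.0, -2.2, -47.1]), (119, [79.6, -2.2, -47.6]), (122, [78.1, -2.2, -47.0]), (125, [76.6, -2.2, -46.9]), (128, [75.4, -2.1, -51.1]), (131, [74.0, -2.1, -52.6])] [(260, [8.0, 0.2, -51.7]), (265, [6.9, 0.2, -55.3]), (270, [7.1, 0.2, -61.4]), (275, [6.4, 0.2, -65.3]), (280, [6.6, 0.2, -70.7]), (285, [6.8, 0.2, -75.7]), (290, [6.2, 0.2, -79.1])]
[667.30130893 -82.97015727] [459.65119613 139.63191068] 304.4178871222912 2.321456861576559 [-0.68212192  0.73123846] [572.48636244  18.67198912]
rot [-2.5000e-03 -8.0000e-04 -1.2903e+00] cm [ 0.853  1.395 -0.043]
rot [-2.5000e-03 -8.0000e-04 -1.2903e+00] cm [ 0.862  1.42  10.857]
```

{"op": "carry_out", "data": {
  "deltas": [0, 0, -0.13, 0.1, 0.2, 0, 1.5, 0, 0, -0.27, 0.2, 0.4, 0, 1.5, 0, 0, -0.41, 0.4, 0.6, 0, 1.5, 0, 0, -0.55, 0.5, 0.8, 0, 1.5, 0, 0, -0.69, 0.7, 1.0, 0, 1.5, 0, 0, -0.83, 0.85, 1.2, 0, 1.5, 0, 0, -0.97, 0.85, 1.4, 0, 1.5, 0, 0, -1.11, 0.85, 1.4, 0, 1.5, -0.002, 0, -1.22, 0.85, 1.4, 0, 1.5, -0.0025, 0, -1.29, 0.85, 1.4, 0, 1.5, -0.0025, 0, -1.29, 0.85, 1.4, 0, 1.5, -0.0025, 0, -1.29, 0.85, 1.4, 0, 1.5]
}}

```text
t: 26.7
eef_pos: [571.7, 18.8, 73.3]
tcp_rot: [-3.14, -0.003, 2.319]
ft_force: [-0.1, -0.1, -4.9]
opening: 0.25
```

Run:
```python
from h import *
s=ff(); c=env.read_camera('wrist'); np.savez('w14.npz',**c,**{k:s[k] for k in('eef_pos','tcp_rot')}); save(c['img'],'w14.png',s=1.42)
print([(u,pt(c,u,20).tolist()) for u in range(240,320,5)])
plan2([572.5,18.7],-34,2.3215)
```

```text
26.7 [571.67  18.77  73.33] [-3.1403e+00 -2.5000e-03  2.3190e+00] F [-0.07 -0.09 -4.91] M [ 0.01 -0.01 -0.01] op 23.8 q [-0.08  0.54  1.8   0.    0.8  -0.83]
F tool [-0.03 -0.11  4.91]
[(240, [157.5, -30.4, 47.2]), (245, [156.7, -26.3, 45.3]), (250, [157.2, -22.7, 47.2]), (255, [156.8, -18.8, 46.6]), (260, [157.9, -15.2, 50.7]), (265, [161.0, -11.8, 61.3]), (270, [128.2, -4.4, -49.2]), (275, [128.1, -2.0, -49.2]), (280, [128.2, 0.4, -49.0]), (285, [128.0, 2.7, -49.5]), (290, [128.3, 5.1, -48.7]), (295, [162.9, 12.7, 67.7]), (300, [160.0, 16.3, 57.7]), (305, [157.8, 19.7, 49.9]), (310, [157.5, 23.5, 48.4]), (315, [157.5, 27.3, 47.8])]
rot [-0.0008 -0.0021 -0.0024] cm [-0.066  0.05  10.761]
```

The depth rows show the near left corner centred on the rule's line. Lowering, then easing the heel towards the far right corner.

{"op": "carry_out", "data": {
  "deltas": [0, 0, 0, -0.06, 0.05, 3, 1.5, 0, 0, 0, -0.06, 0.05, 6, 1.5, 0, 0, 0, -0.06, 0.05, 8, 1.5, 0, 0, 0, -0.06, 0.05, 9.5, 1.5, 0, 0, 0, -0.06, 0.05, 10.4, 1.5, 0, 0, 0, -0.06, 0.05, 10.8, 1.5, 0, 0, 0, -0.2, 0.05, 10.8, 1.5, 0, 0, 0, -0.35, 0.05, 10.85, 1.5, 0, 0, 0, -0.45, 0.05, 10.9, 1.5, 0, 0, 0, -0.45, 0.05, 10.9, 1.5]
}}

```text
t: 27.75
eef_pos: [575.5, 15.7, -34.9]
tcp_rot: [-3.141, -0.001, 2.319]
ft_force: [-0.4, -0.6, -4.9]
opening: 0.247
```

{"op": "carry_out", "data": {
  "deltas": [0, 0, 0, -0.1, 0, 0, 1.5, 0, 0, 0, -0.1, 0, 0, 1.5, 0, 0, 0, -0.1, 0, 0, 1.5]
}}

```text
t: 28.05
eef_pos: [576.2, 15.0, -34.8]
tcp_rot: [-3.142, -0.001, 2.319]
ft_force: [-1.1, -0.6, -4.7]
opening: 0.248
```

{"op": "carry_out", "data": {
  "deltas": [0, 0, 0, -0.1, 0, 0, 1.5, 0, 0, 0, -0.1, 0, 0, 1.5, 0, 0, 0, -0.1, 0, 0, 1.5]
}}

```text
t: 28.35
eef_pos: [576.7, 14.2, -34.9]
tcp_rot: [-3.141, -0.002, 2.319]
ft_force: [-1.3, -0.2, -4.4]
opening: 0.251
```

{"op": "carry_out", "data": {
  "deltas": [0, 0, 0, -0.1, 0, 0, 1.5, 0, 0, 0, -0.1, 0, 0, 1.5, 0, 0, 0, -0.1, 0, 0, 1.5]
}}

```text
t: 28.65
eef_pos: [577.0, 13.5, -35.0]
tcp_rot: [-3.141, -0.002, 2.318]
ft_force: [-4.2, 0.5, -4.2]
opening: 0.247
```

{"op": "carry_out", "data": {
  "deltas": [0, 0, 0, -0.03, -0.04, 0, 1.5, 0, 0, 0, -0.06, -0.083, 0.03, 1.5, 0, 0, 0, -0.06, -0.083, 0.05, 1.5]
}}

```text
t: 28.95
eef_pos: [576.4, 12.9, -35.5]
tcp_rot: [-3.14, -0.003, 2.319]
ft_force: [-3.5, 4.4, -2.6]
opening: 0.252
```

{"op": "carry_out", "data": {
  "deltas": [0, 0, 0, -0.03, -0.04, 0, 1.5, 0, 0, 0, -0.06, -0.06, 0, 1.5, 0, 0, 0, -0.06, -0.06, 0.03, 1.5]
}}

```text
t: 29.25
eef_pos: [576.2, 12.6, -35.8]
tcp_rot: [-3.14, -0.003, 2.32]
ft_force: [-2.9, 6.5, -1.8]
opening: 0.248
```

Both walls are engaged and the heel is seated. Release, regrip the knob and press back.

{"op": "carry_out", "data": {
  "deltas": [0, 0, 0, 0, 0, 0.02, 3, 0, 0, 0, 0, 0, 0.02, 4, 0, 0, 0, 0, 0, 0, 4, 0, 0, 0, 0, 0.05, -0.9, 4, 0, 0, 0, 0, 0.05, -1.75, 4, 0, 0, 0, 0, 0.05, -1.75, 4, 0, 0, 0, 0, 0.05, -1.75, 1, 0, 0, 0, 0, 0.05, -1.75, 1, 0, 0, 0, 0, 0.05, -1.75, 1, 0, 0, 0, 0, 0.05, -1.75, 1, 0, 0, 0, -0.05, 0.05, -1.75, 1, 0, 0, 0, -0.05, 0.05, -1.75, 1]
}}

```text
t: 30.45
eef_pos: [576.3, 12.8, -18.5]
tcp_rot: [-3.139, -0.005, 2.32]
ft_force: [-2.9, 1.7, 1.1]
opening: 0.138
```

Run:
```python
from h import *
ff();c=env.read_camera('wrist')
print([(v,pt(c,300,v).tolist()) for v in range(116,132,2)],[(v,pt(c,278,v).tolist()) for v in range(255,290,5)])
```

```text
30.45 [576.26  12.8  -18.5 ] [-3.1395 -0.0046  2.3199] F [-2.87  1.74  1.09] M [ 0.38  0.52 -0.03] op 13.2 q [-0.09  0.69  1.84  0.    0.62 -0.84]
F tool [ 3.23 -0.92 -1.07]
[(116, [80.6, 11.8, -16.9]), (118, [79.5, 11.8, -16.8]), (120, [78.3, 11.8, -16.8]), (122, [77.1, 11.8, -16.6]), (124, [76.0, 11.8, -16.8]), (126, [75.4, 10.8, -33.2]), (128, [74.4, 10.8, -34.0]), (130, [73.4, 10.7, -34.5])] [(255, [6.5, -0.8, -42.8]), (260, [6.4, -0.8, -49.0]), (265, [6.2, -0.8, -54.5]), (270, [6.7, -0.7, -61.0]), (275, [4.4, -0.7, -62.0]), (280, [1.3, -0.7, -61.7]), (285, [-1.5, -0.7, -61.8])]
```

{"op": "carry_out", "data": {
  "deltas": [0, 0, 0, -0.04, 0, 0, 1, 0, 0, 0, -0.06, 0, 0, 1, 0, 0, 0, -0.06, 0, 0, 1]
}}

```text
t: 30.8
eef_pos: [576.3, 12.7, -18.5]
tcp_rot: [-3.139, -0.005, 2.32]
ft_force: [-3.9, 4.1, 2.1]
opening: 0.14
```

Run:
```python
from h import *
ff()
```

```text
30.8 [576.28  12.73 -18.5 ] [-3.1392 -0.0054  2.3199] F [-3.86  4.08  2.1 ] M [ 0.84  0.61 -0.02] op 13.3 q [-0.09  0.69  1.84  0.    0.62 -0.85]
F tool [ 5.63 -0.06 -2.07]
```

Heel home (5.6 N, no motion). Zero mark at (576.28, 12.73). Running out 39 mm, then creeping.

{"op": "carry_out", "data": {
  "deltas": [0, 0, 0, 0.3, 0, 0, 1, 0, 0, 0, 1.0, 0, 0, 1, 0, 0, 0, 1.8, 0, 0, 1, 0, 0, 0, 2.6, 0, 0, 1, 0, 0, 0, 3.3, 0, 0, 1, 0, 0, 0, 3.7, 0, 0, 1, 0, 0, 0, 3.95, 0, 0, 1, 0, 0, 0, 4.0, 0, 0, 1, 0, 0, 0, 4.0, 0, 0, 1]
}}

```text
t: 31.7
eef_pos: [548.9, 42.0, -18.3]
tcp_rot: [-3.139, -0.006, 2.32]
ft_force: [-0.6, 1.3, -2.7]
opening: 0.14
```

{"op": "carry_out", "data": {
  "deltas": [0, 0, 0, 0.1, 0, 0, 1, 0, 0, 0, 0.15, 0, 0, 1, 0, 0, 0, 0.15, 0, 0, 1]
}}

```text
t: 32.0
eef_pos: [548.0, 43.1, -18.3]
tcp_rot: [-3.139, -0.006, 2.32]
ft_force: [1.2, -0.5, -3.0]
opening: 0.14
```

{"op": "carry_out", "data": {
  "deltas": [0, 0, 0, 0.08, 0, 0, 1, 0, 0, 0, 0.08, 0, 0, 1]
}}

```text
t: 32.2
eef_pos: [547.4, 43.7, -18.3]
tcp_rot: [-3.139, -0.006, 2.32]
ft_force: [-0.0, -0.2, -3.2]
opening: 0.139
```

{"op": "carry_out", "data": {
  "deltas": [0, 0, 0, 0.08, 0, 0, 1, 0, 0, 0, 0.08, 0, 0, 1]
}}

```text
t: 32.4
eef_pos: [546.8, 44.2, -18.3]
tcp_rot: [-3.139, -0.005, 2.32]
ft_force: [0.9, -2.0, -3.1]
opening: 0.142
```

Run:
```python
from h import *
s=ff(); c=env.read_camera('wrist')
p=s['eef_pos'][:2]-[576.28,12.73]; print('travel',np.hypot(*p),np.arctan2(p[1],p[0]))
print([(v,pt(c,300,v).tolist()) for v in range(190,206,2)],[(v,pt(c,278,v).tolist()) for v in range(255,290,8)])
for v in (3,10,16,22): print([(u,pt(c,u,v).tolist()) for u in range(255,305,4)])
```

```text
32.4 [546.83  44.2  -18.3 ] [-3.139  -0.0054  2.3199] F [ 0.86 -2.01 -3.06] M [-0.29 -0.13  0.07] op 13.5 q [-0.04  0.66  1.91  0.    0.58 -0.79]
F tool [-2.08 -0.73  3.05]
travel 43.0984536593301 2.323002007584795
[(190, [36.9, 12.2, -17.0]), (192, [35.6, 12.2, -16.8]), (194, [34.5, 12.2, -17.1]), (196, [33.4, 12.2, -17.8]), (198, [33.1, 12.0, -21.1]), (200, [33.0, 11.8, -25.3]), (202, [32.9, 11.5, -29.4]), (204, [32.9, 11.3, -33.2])] [(255, [6.3, -0.8, -42.3]), (263, [6.3, -0.8, -52.3]), (271, [6.4, -0.7, -61.4]), (279, [2.3, -0.7, -62.3]), (287, [-2.6, -0.7, -62.0])]
[(255, [139.2, -12.0, -43.9]), (259, [138.9, -9.9, -44.8]), (263, [139.1, -8.0, -43.9]), (267, [139.0, -6.0, -44.0]), (271, [139.1, -4.1, -43.6]), (275, [139.6, -2.1, -42.2]), (279, [139.8, -0.1, -41.7]), (283, [138.7, 1.8, -44.9]), (287, [138.7, 3.8, -44.8]), (291, [139.0, 5.8, -44.1]), (295, [139.0, 7.7, -44.2]), (299, [138.7, 9.7, -45.0]), (303, [139.0, 11.7, -44.4])]
[(255, [135.3, -11.9, -44.0]), (259, [135.2, -9.9, -44.1]), (263, [135.1, -8.0, -44.4]), (267, [135.2, -6.0, -43.8]), (271, [135.8, -4.1, -41.9]), (2
[... 274 characters left out ...]
, -44.4]), (263, [132.4, -8.0, -42.6]), (267, [132.7, -6.1, -41.4]), (271, [134.9, -4.3, -34.2]), (275, [136.3, -2.3, -29.5]), (279, [136.2, -0.2, -29.9]), (283, [136.1, 1.9, -30.2]), (287, [135.5, 4.0, -32.2]), (291, [133.8, 5.9, -37.7]), (295, [132.7, 7.8, -41.5]), (299, [132.4, 9.8, -42.4]), (303, [131.8, 11.6, -44.6])]
[(255, [128.7, -11.9, -44.2]), (259, [129.4, -10.1, -41.8]), (263, [129.8, -8.2, -40.1]), (267, [132.3, -6.5, -31.5]), (271, [132.5, -4.4, -30.6]), (275, [132.2, -2.3, -31.5]), (279, [132.5, -0.2, -30.6]), (283, [132.7, 1.9, -30.0]), (287, [132.5, 4.1, -30.7]), (291, [132.8, 6.2, -29.6]), (295, [132.1, 8.2, -32.0]), (299, [130.4, 10.0, -38.0]), (303, [129.6, 11.8, -41.2])]
```

{"op": "carry_out", "data": {
  "deltas": [0, 0, 0, 0.03, -0.03, 0, 1, 0, 0, 0, 0.04, -0.04, 0, 1, 0, 0, 0, 0.04, -0.04, 0, 1]
}}

```text
t: 32.75
eef_pos: [546.6, 44.2, -18.3]
tcp_rot: [-3.139, -0.005, 2.32]
ft_force: [3.5, -2.6, -4.2]
opening: 0.141
```

{"op": "carry_out", "data": {
  "deltas": [0, 0, 0, 0.02, -0.02, 0, 1, 0, 0, 0, 0.02, -0.02, 0, 1, 0, 0, 0, 0.02, -0.02, 0, 1]
}}

```text
t: 33.05
eef_pos: [546.5, 44.1, -18.3]
tcp_rot: [-3.14, -0.005, 2.32]
ft_force: [4.0, -4.2, -4.8]
opening: 0.137
```

Seated in both walls, with the force straight along the diagonal at 5.8 N. I'll ease to about 4 N and hold.

{"op": "carry_out", "data": {
  "deltas": [0, 0, 0, -0.03, 0, 0, 1, 0, 0, 0, -0.03, 0, 0, 1, 0, 0, 0, -0.03, 0, 0, 1, 0, 0, 0, -0.03, 0, 0, 1, 0, 0, 0, -0.03, 0, 0, 1, 0, 0, 0, -0.03, 0, 0, 1, 0, 0, 0, -0.03, 0, 0, 1, 0, 0, 0, -0.03, 0, 0, 1, 0, 0, 0, -0.03, 0, 0, 1, 0, 0, 0, -0.03, 0, 0, 1]
}}

```text
t: 34.05
eef_pos: [546.6, 43.9, -18.2]
tcp_rot: [-3.14, -0.005, 2.32]
ft_force: [0.7, 0.5, -2.5]
opening: 0.139
```

Run:
```python
from h import *
s=ff(); c=env.read_camera('wrist')
p=s['eef_pos'][:2]-[576.28,12.73]; print('travel',np.hypot(*p))
print([(v,pt(c,300,v).tolist()) for v in range(196,206,2)],[(v,pt(c,278,v).tolist()) for v in range(255,290,8)])
from scipy.optimize import brentq
d1=295.5;d2=262+np.hypot(*p)
print(d2,(d2**2-d1**2)/960)
```

```text
34.05 [546.62  43.9  -18.25] [-3.1395 -0.0048  2.3198] F [ 0.73  0.45 -2.53] M [ 0.14 -0.08  0.02] op 13.2 q [-0.04  0.66  1.91  0.    0.57 -0.79]
F tool [-0.18  0.85  2.53]
travel 43.02818301430967
[(196, [33.3, 12.2, -17.3]), (198, [33.0, 12.0, -21.0]), (200, [33.1, 11.7, -25.5]), (202, [33.2, 11.5, -30.4]), (204, [33.0, 11.3, -33.8])] [(255, [6.5, -0.8, -42.8]), (263, [6.3, -0.8, -52.3]), (271, [6.3, -0.7, -61.4]), (279, [2.3, -0.7, -62.3]), (287, [-2.5, -0.7, -62.1])]
305.02818301430966 5.960356701053327
```

The press was lost, because the shifts count from the measured pose. Press again and hold.

{"op": "carry_out", "data": {
  "deltas": [0, 0, 0, 0.06, -0.01, 0, 1, 0, 0, 0, 0.08, -0.015, 0, 1, 0, 0, 0, 0.08, -0.015, 0, 1, 0, 0, 0, 0.08, -0.015, 0, 1]
}}

```text
t: 34.5
eef_pos: [546.5, 44.1, -18.2]
tcp_rot: [-3.14, -0.004, 2.32]
ft_force: [3.6, -3.9, -5.7]
opening: 0.142
```

Run:
```python
from h import *
s=ff(); p=s['eef_pos'][:2]-[576.28,12.73]; print('travel',np.hypot(*p))
```

```text
34.5 [546.51  44.06 -18.19] [-3.1401 -0.0039  2.3197] F [ 3.61 -3.89 -5.69] M [-0.68 -0.7   0.  ] op 13.5 q [-0.04  0.66  1.91  0.    0.57 -0.79]
F tool [-5.33  0.01  5.67]
travel 43.22041797563791
```

{"op": "carry_out", "data": {
  "deltas": [0, 0, 0, 0.045, 0, 0, 1, 0, 0, 0, 0.045, 0, 0, 1, 0, 0, 0, 0.045, 0, 0, 1, 0, 0, 0, 0.045, 0, 0, 1, 0, 0, 0, 0.045, 0, 0, 1, 0, 0, 0, 0.045, 0, 0, 1, 0, 0, 0, 0.045, 0, 0, 1, 0, 0, 0, 0.045, 0, 0, 1]
}}

```text
t: 35.3
eef_pos: [546.6, 44.1, -18.2]
tcp_rot: [-3.14, -0.003, 2.32]
ft_force: [3.3, -4.9, -5.5]
opening: 0.138
```

Run:
```python
from h import *
s=ff(); p=s['eef_pos'][:2]-[576.28,12.73]; t=np.hypot(*p); d1=295.5;d2=262+t
c=env.read_camera('wrist')
print([(v,pt(c,300,v).tolist()) for v in range(196,206,2)])
print('travel',t,d2,'shift',(d2**2-d1**2)/960)
```

```text
35.3 [546.55  44.12 -18.16] [-3.1404 -0.0033  2.3198] F [ 3.31 -4.87 -5.53] M [-0.7  -0.65  0.07] op 13.2 q [-0.04  0.66  1.91  0.    0.57 -0.79]
F tool [-5.84 -0.88  5.51]
[(196, [33.3, 12.2, -17.2]), (198, [33.1, 12.0, -21.2]), (200, [33.1, 11.7, -25.5]), (202, [33.3, 11.4, -30.6]), (204, [32.9, 11.3, -33.5])]
travel 43.22893046488771 305.2289304648877 shift 6.087968742436715
```

Second diagonal: 262 + 43.2 = 305.2 mm. The difference is 9.7 mm, so the rail sits 6.1 mm left of square (the camera fits gave about 5.5). Brief easier hold, then shut the slide, let go and rise.

{"op": "carry_out", "data": {
  "deltas": [0, 0, 0, 0.025, 0, 0, 1, 0, 0, 0, 0.025, 0, 0, 1, 0, 0, 0, 0.025, 0, 0, 1, 0, 0, 0, 0.025, 0, 0, 1, 0, 0, 0, 0.025, 0, 0, 1]
}}

```text
t: 35.85
eef_pos: [546.6, 44.1, -18.1]
tcp_rot: [-3.141, -0.003, 2.32]
ft_force: [3.3, -4.6, -4.3]
opening: 0.14
```

Run:
```python
from h import *
s=ff()
c=dict(np.load('scene0.npz'))
for n,u,v,z in [('sp1',502,135,4),('sp2',535,197,4),('valve lever',592,318,70),('valve',575,270,30)]: print(n,atz(c,u/1.4,v/1.4,z))
print('end',W(-108.5,158),'A',A)
```

```text
35.85 [546.61  44.15 -18.13] [-3.1407e+00 -2.9000e-03  2.3198e+00] F [ 3.25 -4.58 -4.32] M [-0.76 -0.58 -0.  ] op 13.3 q [-0.04  0.66  1.91  0.    0.57 -0.79]
F tool [-5.58 -0.73  4.3 ]
sp1 [223.6 268.7   4. ]
sp2 [371.2 283.7   4. ]
valve lever [645.3 269.   70. ]
valve [540.2 289.9  30. ]
end [437.45373731 169.72797059] A 0.118
```

{"op": "carry_out", "data": {
  "deltas": [0, 0, 0, -0.6, 0, 0, 1, 0, 0, 0, -1.6, 0, 0, 1, 0, 0, 0, -2.6, 0, 0, 1, 0, 0, 0, -3.5, 0, 0, 1, 0, 0, 0, -4.1, 0, 0, 1, 0, 0, 0, -4.1, 0, 0, 4, 0, 0, 0, -4.1, 0, 0, 4, 0, 0, 0, -4.1, 0, 0, 4, 0, 0, 0, -4.1, 0, -4, 4, 0, 0, 0, -4.1, 0, -8.5, 4, 0, 0, 0, -4.1, 0, -12, 2, 0, 0, 0, -4.1, 0, -12, 0.5]
}}

```text
t: 37.05
eef_pos: [576.9, 14.1, 106.6]
tcp_rot: [3.137, 0.003, 2.32]
ft_force: [0.7, 0.3, 0.2]
opening: 0.302
```

Run:
```python
from h import *
s=ff(); c=env.read_camera('wrist'); np.savez('w15.npz',**c,**{k:s[k] for k in('eef_pos','tcp_rot')}); save(c['img'],'w15.png',s=1.42)
e=np.array([437.5,169.7]); v=np.array([-np.sin(A),np.cos(A)])
plan2(e+v*40,100,A+np.pi/2);plan2(e+v*40,100,A)
```

```text
37.05 [576.94  14.08 106.55] [3.1372e+00 3.0000e-03 2.3203e+00] F [0.67 0.32 0.23] M [-0.06 -0.   -0.02] op 28.7 q [-0.09  0.5   1.76  0.    0.87 -0.84]
F tool [-0.22  0.72 -0.23]
rot [ 2.300e-03 -2.000e-04  6.314e-01] cm [24.038  2.835  0.402]
rot [ 1.8000e-03 -2.1000e-03  2.2022e+00] cm [24.038  2.835  0.402]
```

{"op": "carry_out", "data": {
  "deltas": [0, 0, 0.1, 4, 0.5, 0.4, 0, 0, 0, 0.22, 8, 1, 0.4, 0, 0, 0, 0.34, 12, 1.4, 0.4, 0, 0, 0, 0.46, 16, 1.9, 0.4, 0, 0, 0, 0.58, 20, 2.4, 0.4, 0, 0.0023, 0, 0.6314, 24, 2.83, 0.4, 0, 0.0023, 0, 0.6314, 24, 2.83, 0.4, 0, 0.0023, 0, 0.6314, 24, 2.83, 0.4, 0]
}}

```text
t: 37.9
eef_pos: [432.3, 209.6, 99.4]
tcp_rot: [-3.141, 0.0, 1.692]
ft_force: [-0.8, -0.6, -0.4]
opening: 0.002
```

Run:
```python
from h import *
s=ff(); c=env.read_camera('wrist'); np.savez('w16.npz',**c,**{k:s[k] for k in('eef_pos','tcp_rot')}); save(c['img'],'w16.png',s=1.42)
e=np.array([437.5,169.7]); v=np.array([-np.sin(A),np.cos(A)])
plan2(e+v*30,-32,A+np.pi/2)
```

```text
37.9 [432.32 209.58  99.36] [-3.1405e+00  2.0000e-04  1.6916e+00] F [-0.85 -0.58 -0.4 ] M [-0.07  0.05  0.01] op 0.2 q [0.31 0.4  1.99 0.   0.75 0.19]
F tool [-0.47 -0.91  0.4 ]
rot [-0.0008  0.0001  0.0014] cm [-9.5400e-01 -1.0000e-03  1.3143e+01]
```

View pics/w16.png

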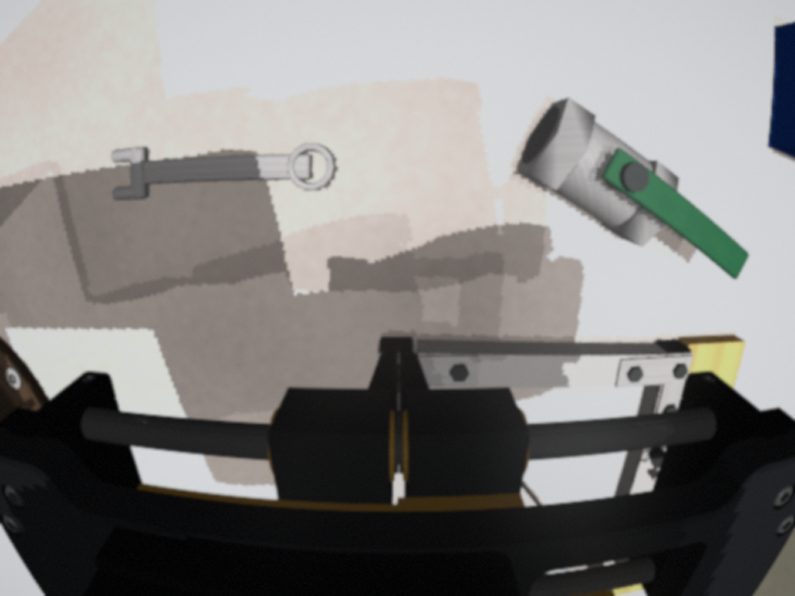

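The black end of the near rail is right below the closed fingers at (398,345), in line with them. The spanner and valve are well clear. Going down, then closing on the end face.

{"op": "carry_out", "data": {
  "deltas": [0, 0, 0, -0.5, 0, 4.5, 0, 0, 0, 0, -0.9, 0, 9, 0, 0, 0, 0, -0.95, 0, 11.8, 0, 0, 0, 0, -0.95, 0, 13.1, 0, 0, 0, 0, -1.4, 0, 13.1, 0, 0, 0, 0, -1.8, 0, 13.1, 0, 0, 0, 0, -1.9, 0, 13.1, 0, 0, 0, 0, -1.9, 0, 13.1, 0]
}}

```text
t: 38.75
eef_pos: [435.8, 189.8, -30.7]
tcp_rot: [3.141, -0.0, 1.69]
ft_force: [0.8, 0.8, 0.4]
opening: 0.008
```

Run:
```python
from h import *
s=ff(); v=np.array([-np.sin(A),np.cos(A)]); print('from end est',(s['eef_pos'][:2]-[437.5,169.7])@v)
```

```text
38.75 [435.8  189.79 -30.7 ] [ 3.1407e+00 -1.0000e-04  1.6896e+00] F [0.82 0.82 0.4 ] M [-0.08  0.09 -0.01] op 0.7 q [ 0.27  0.63  2.1  -0.    0.41  0.15]
F tool [ 0.72  0.91 -0.4 ]
from end est 20.154890668522853
```

{"op": "carry_out", "data": {
  "deltas": [0, 0, 0, -0.2, 0, 0, 0, 0, 0, 0, -0.4, 0, 0, 0, 0, 0, 0, -0.6, 0, 0, 0, 0, 0, 0, -0.6, 0, 0, 0]
}}

```text
t: 39.15
eef_pos: [436.6, 183.7, -30.6]
tcp_rot: [3.141, -0.0, 1.689]
ft_force: [-0.6, -0.0, -0.7]
opening: 0.007
```

{"op": "carry_out", "data": {
  "deltas": [0, 0, 0, -0.1, 0, 0, 0, 0, 0, 0, -0.15, 0, 0, 0, 0, 0, 0, -0.15, 0, 0, 0]
}}

```text
t: 39.45
eef_pos: [436.7, 182.2, -30.6]
tcp_rot: [3.141, -0.0, 1.689]
ft_force: [0.2, -0.0, -0.8]
opening: 0.006
```

{"op": "carry_out", "data": {
  "deltas": [0, 0, 0, -0.1, 0, 0, 0, 0, 0, 0, -0.15, 0, 0, 0, 0, 0, 0, -0.15, 0, 0, 0]
}}

```text
t: 39.75
eef_pos: [436.9, 180.6, -30.6]
tcp_rot: [3.141, -0.0, 1.689]
ft_force: [-0.7, -0.6, -0.2]
opening: 0.003
```

{"op": "carry_out", "data": {
  "deltas": [0, 0, 0, -0.1, 0, 0, 0, 0, 0, 0, -0.15, 0, 0, 0, 0, 0, 0, -0.15, 0, 0, 0]
}}

```text
t: 40.05
eef_pos: [437.0, 179.7, -30.6]
tcp_rot: [3.14, -0.001, 1.689]
ft_force: [-1.8, 8.7, -0.2]
opening: 0.003
```

Contact at TCP y = 179.7 with 8.7 N, and the rail has not moved yet. Pushing gently.

{"op": "carry_out", "data": {
  "deltas": [0, 0, 0, -0.1, 0, 0, 0, 0, 0, 0, -0.18, 0, 0, 0, 0, 0, 0, -0.26, 0, 0, 0, 0, 0, 0, -0.34, 0, 0, 0, 0, 0, 0, -0.42, 0, 0, 0, 0, 0, 0, -0.5, 0, 0, 0, 0, 0, 0, -0.55, 0, 0, 0, 0, 0, 0, -0.55, 0, 0, 0]
}}

```text
t: 40.85
eef_pos: [437.5, 175.0, -30.6]
tcp_rot: [3.14, -0.001, 1.689]
ft_force: [-2.6, 11.1, 0.0]
opening: 0.007
```

Run:
```python
from h import *
s=ff(); v=np.array([-np.sin(A),np.cos(A)]); print('pushed',([437.0,179.7]-s['eef_pos'][:2])@v)
```

```text
40.85 [437.51 175.02 -30.59] [ 3.1402e+00 -1.3000e-03  1.6892e+00] F [-2.58 11.1   0.04] M [ 1.93  0.45 -0.01] op 0.7 q [0.24 0.63 2.11 0.   0.4  0.12]
F tool [11.33 -1.25 -0.03]
pushed 4.706732656827262
```

{"op": "carry_out", "data": {
  "deltas": [0, 0, 0, -0.12, 0, 0, 0, 0, 0, 0, -0.18, 0, 0, 0, 0, 0, 0, -0.23, 0, 0, 0, 0, 0, 0, -0.23, 0, 0, 0]
}}

```text
t: 41.25
eef_pos: [437.7, 173.5, -30.6]
tcp_rot: [3.14, -0.002, 1.689]
ft_force: [-2.7, 11.7, -0.7]
opening: 0.0
```

Run:
```python
from h import *
s=ff(); v=np.array([-np.sin(A),np.cos(A)]); print('pushed',([437.0,179.7]-s['eef_pos'][:2])@v)
```

```text
41.25 [437.7  173.54 -30.57] [ 3.1399e+00 -2.0000e-03  1.6890e+00] F [-2.69 11.66 -0.7 ] M [2.   0.42 0.04] op 0.0 q [0.24 0.63 2.11 0.   0.4  0.11]
F tool [11.89 -1.29  0.72]
pushed 6.198836006466851
```

About 6.0 mm of rail motion. Back off and rise, then check from the earlier overhead pose with the bolts.

{"op": "carry_out", "data": {
  "deltas": [0, 0, 0, 0.5, 0, 0, 0, 0, 0, 0, 1.5, 0, 0, 0, 0, 0, 0, 2.5, 0, -1, 0, 0, 0, 0, 2.5, 0, -5.5, 0, 0, 0, 0, 2.5, 0, -10, 0, 0, 0, 0, 2.5, 0, -14.5, 0, 0, 0, 0, 2.5, 0, -19, 3, 0, 0, 0, 2.5, 0, -23, 6, 0, 0, 0, 2.5, 0, -23, 9, 0, 0, 0, 2.5, 0, -23, 9.5]
}}

```text
t: 42.25
eef_pos: [434.2, 198.3, 200.5]
tcp_rot: [3.138, -0.002, 1.69]
ft_force: [-0.1, 0.3, 0.2]
opening: 0.285
```

Run:
```python
from h import *
st(); plan2([609.7,30.4],249.8,.1197)
```

```text
42.25 [434.16 198.34 200.47] [ 3.1379e+00 -2.3000e-03  1.6895e+00] F [-0.13  0.25  0.16] M [-0.07  0.07  0.02] op 27.1 q [0.29 0.25 1.88 0.   1.   0.17]
rot [ 1.1000e-03 -4.7000e-03  1.5698e+00] cm [-18.744  15.459  -4.92 ]
```

{"op": "carry_out", "data": {
  "deltas": [0.001, -0.0047, 1.57, -18.74, 15.46, -4.92, 9.5, 0.001, -0.0047, 1.57, -18.74, 15.46, -4.92, 9.5, 0.001, -0.0047, 1.57, -18.74, 15.46, -4.92, 9.5, 0.001, -0.0047, 1.57, -18.74, 15.46, -4.92, 9.5, 0.001, -0.0047, 1.57, -18.74, 15.46, -4.92, 9.5, 0.001, -0.0047, 1.57, -18.74, 15.46, -4.92, 9.5, 0.001, -0.0047, 1.57, -18.74, 15.46, -4.92, 9.5, 0.001, -0.0047, 1.57, -18.74, 15.46, -4.92, 9.5, 0.001, -0.0047, 1.57, -18.74, 15.46, -4.92, 9.5, 0.001, -0.0047, 1.57, -18.74, 15.46, -4.92, 9.5, 0.001, -0.0047, 1.57, -18.74, 15.46, -4.92, 9.5, 0.001, -0.0047, 1.57, -18.74, 15.46, -4.92, 9.5]
}}

```text
t: 43.45
eef_pos: [609.2, 30.7, 248.1]
tcp_rot: [-3.141, 0.003, 0.119]
ft_force: [-0.2, -1.1, 0.3]
opening: 0.999
```

Run:
```python
from fit import *
s=st(); c=env.read_camera('wrist'); np.savez('w17.npz',**c,**{k:s[k] for k in('eef_pos','tcp_rot')})
P={'FLc':(252,187),'FLr':(289,186),'FRr':(508,186),'FRc':(545,187),'FLs':(255,231),'FRs':(542,231),'NLr':(296,394),'NRr':(489,394)}
def blob(img,u,v,r=9):
    u,v=int(u/1.42),int(v/1.42); g=cv2.cvtColor(img,cv2.COLOR_RGB2GRAY).astype(float)[v-r:v+r+1,u-r:u+r+1]
    m=(g<(g.min()+0.45*(np.median(g)-g.min()))).astype(np.uint8); n,l,stt,cc=cv2.connectedComponentsWithStats(m)
    k=[i for i in range(1,n) if 8<stt[i,4]<120]; 
    if not k: return None
    k=min(k,key=lambda i:np.hypot(*(cc[i]-r))); return cc[k]+[u-r,v-r],stt[k,4]
for f in('w1','w17'):
    d=dict(np.load(f+'.npz')); obs={}
    for n,(u,v) in P.items():
        b=blob(d['img'],u,v)
        if b: obs[n]=atz(d,*b[0],32,d)[:2]; print(f,n,(b[0]*1.42).round(1),b[1],obs[n])
    try: fit(obs)
    except Exception as e: print(e)
sc=env.read_camera('scene'); a=np.load('scene0.npz')['img'].astype(int); df=np.abs(sc['img'].astype(int)-a).max(2)
print('changed: valve',(df[165:235,400:440]>40).sum(),'elbow',(df[315:375,145:192]>40).sum(),'spanner',(df[88:148,348:390]>40).sum())
np.savez('scene1.npz',**sc)
```

```text
43.45 [609.15  30.74 248.08] [-3.1412e+00  3.0000e-03  1.1870e-01] F [-0.22 -1.09  0.3 ] M [-0.03  0.14  0.01] op 95.0 q [-0.06  0.41  1.5  -0.    1.23  1.39]
w1 FLc [251.9 187.5] 51 [653.7 174.8]
w1 FLr [287.7 185.8] 57 [658.  139.8]
w1 FRr [507.4 185.9] 59 [682.1 -62.1]
w1 FRc [543.6 187.2] 51 [686.5 -97.3]
w1 FLs [254.1 230.7] 55 [612.6 169.8]
w1 FRs [541.6 230.7] 53 [ 645.2 -102.4]
w1 NLr [296.5 393.3] 18 [444.9 119.6]
w1 NRr [488.4 394.2] 44 [468.3 -81.6]
A,Ox,Oy,s,b,c [1.19000e-01 5.62861e+02 2.58960e+01 5.87300e+00 1.01492e+02 6.65810e+01]
{'FLc': [0.5, 1.5], 'FLr': [0.6, -0.3], 'FRr': [0.5, 0.1], 'FRc': [0.5, -1.5], 'FLs': [-0.1, 2.3], 'FRs': [0.1, -0.6], 'NLr': [-2.5, 0.0], 'NRr': [-1.8, -0.3]}
w17 FLc [251.8 186.6] 53 [653.8 174.7]
w17 FLr [287.8 185.1] 54 [657.8 139.7]
w17 FRr [508.4 184.8] 60 [682.1 -62. ]
w17 FRc [544.9 186.3] 53 [686.4 -97.4]
w17 FLs [253.9 230.2] 55 [612.4 170. ]
w17 FRs [542.5 229.5] 53 [ 645.5 -102.1]
w17 NLr [302.3 393.7] 18 [445.1 113.6]
w17 NRr [495.2 393.8] 41 [469.1 -88. ]
A,Ox,Oy,s,b,c [ 1.20000e-01  5.62820e+02  2.59520e+01 -2.93000e-01  1.01553e+02
  6.66040e+01]
{'FLc': [0.2, 1.7], 'FLr': [0.6, 0.0], 'FRr': [0.6, 0.1], 'FRc': [0.7, -1.2], 'FLs': [-0.0, 1.4], 'FRs': [0.0, -1.5], 'NLr': [-2.1, -0.1], 'NRr': [-1.8, -0.1]}
changed: valve 0 elbow 0 spanner 1632
```

The bolts show the rail shift going from +5.9 to -0.3 mm, and the far rail has not moved. Last check: the rule lying flat, and the spanner (the arm blocks it in the scene view, so I use the side camera).

Run:
```python
from h import *
d=dict(np.load('w17.npz')); Rt=R.from_euler('xyz',d['tcp_rot']).as_matrix()
FR=np.array([667.3,-83]);u=np.array([-.682,.731]); n=np.array([.731,.682]); H={}
for v in range(125,275,2):
    for x in range(180,380,2):
        if d['range_z'][v,x]<=0: continue
        p=Rt@pt(d,x,v)+d['eef_pos']; q=p[:2]-FR; t=q@u
        if abs(q@n)<6 and 0<t<275: H.setdefault(int(t//20)*20,[]).append(p[2])
print({k:round(float(np.median(h)),1) for k,h in sorted(H.items())})
sd=env.read_camera('side'); a=np.load('side0.npz')['img'].astype(int); df=np.abs(sd['img'].astype(int)-a).max(2)>40
print('side spanner',df[165:190,152:213].sum(),'valve',df[135:165,240:295].sum(),'elbow',df[238:270,390:430].sum())
```

```text
{0: 13.6, 20: 14.7, 40: 14.8, 60: 14.7, 80: 14.9, 100: 15.0, 120: 39.2, 140: 15.2, 160: 15.2, 180: 15.4, 200: 11.1, 220: 10.8, 240: 11.4, 260: 11.6}
side spanner 300 valve 0 elbow 0
```

Run:
```python
from h import *
d=dict(np.load('w16.npz')); print(atz(d,311/1.42,166/1.42,4,d),atz(d,130/1.42,172/1.42,4,d)); s0=dict(np.load('side0.npz')); print(atz(s0,288/1.4,241/1.4,4),atz(s0,224/1.4,254/1.4,4))
print(env.job_done())
```

```text
[366.6 282.4   4. ] [229.6 271.3   4. ]
[369.8 277.9   4. ] [228.6 269.2   4. ]
the job is handed in; nothing more can be done
None
```

I measured both diagonals, eased the near rail back to square, and handed the job in at about 43.5 s of the 72 s allowed.

- **Readings:** the far left to near right diagonal read 295.5 mm, held at about 3 to 4 N. The other read 305.2 mm, held at about 5.5 N, slightly over the 2 to 5 N light press. The 9.7 mm difference put the near rail about 6.1 mm left of square.
- **Easing the rail:** I pushed it right by its left end face with about 12 N, for roughly 6 mm of travel. From the bolt positions in the wrist camera, its shift from square went from +5.9 to -0.3 mm. The two diagonals should therefore differ by about 0.5 mm. I did not measure them again with the rule.
- **End state:** the depth image shows the rule lying flat inside the frame with its slide nearly shut. The gripper is open and well clear of everything.
- **Other goods:** the camera pictures show no change at the valve and elbow. The spanner's patch did change in the scene and side views, probably the arm or its shadow. Just before the rail push it still lay within about 5 mm of its first position.

**What went wrong:**
- **Fingertip offset:** the real fingertips sit about 40 mm above the reported tool point, so my first grasp only nipped the top of the knob.
- **First lowering:** the rule swung in that grasp, its slide ran out and the heel landed on the near right corner. It pressed down with about 30 N. I laid the rule back on the open counter and regripped it. No shift of the frame showed in the later measurements.
- **Slide readings:** the slide reading from the camera came out about 1 mm below the tool-travel reading on the first diagonal.

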